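# Read in the glaze jars

## Robot

A 6-joint arm with a two-finger parallel gripper is mounted at the origin on the work surface. World frame = base frame: x ahead of the robot, y to its left, z up, the work surface at z = 0. Lengths are in mm, angles in degrees, forces in N, time in s.
With the tool pointing down it reaches from about 300 to 850 mm from the base axis. Payload 4.2 kg.
Tool frame: the origin (TCP) lies between the finger pads; the fingertips stand 22 mm ahead of it and the grasp point (between the pads) lies 3 mm ahead of it (env.finger_overhang is the distance from the TCP to the fingertips, in mm); z points along the fingers, y is the line along which they close (so a half turn about z gives the same grasp; the last joint's range is limited). The gripper opens to 91 mm and grips with 3 to 60 N. Pads are 32 mm wide; open, the fingers measure 118 mm over their backs; the gripper's body (76 mm by 178 mm) begins 60 mm behind the grasp point.
Start: joints at [-77.292, 18.312, 89.639, -0, 72.044, -1.146], TCP at [137.686, -558.286, 235.976] pointing down, gripper open.
Joint ranges: [-177.97, 177.97], [-48.28, 115.42], [12.27, 149.76], [-77.06, 257.06], [2.81, 150.46], [-146.56, 146.56]. Speed limits (degrees/s): [147.25, 147.25, 180, 180, 180, 180].

## Interface

Orientations are given as [roll, pitch, yaw] about the fixed x, y, z axes, in that order (R = Rz(yaw) Ry(pitch) Rx(roll)).
In Python, from workcell import state, cams, ticket, look_for, outline_of, env gives the robot as it stands.
- The arm moves only by the tool servo_tool, never from a script. Its argument "steps" is a list of rows, each a list of 3 entries, a list of its own where there are three numbers: the closure in counts, from 0 (fully open) to 255 (shut), then the shift along the tool's x, y, z in mm, then the turn, a rotation vector about the tool's x, y, z in rad. A call has exactly 10 rows; each row shifts and turns the commanded pose from where the row before left it, along the tool's axes as they then stand; what a row does not reach is not made up. A row lasts 1/10 s, in which the tool goes at most 50 mm and 8.59 degrees, less where a joint would pass 70% of its speed; a pose out of reach is approached as far as the arm can. A call with a gripper value outside its range is refused whole. The fingers move at their own pace and stop on an object; "squeeze" is the grip in N (left out, the last holds). Time passes only in rows, so rows that do not move let the fingers close, or fill a call up. It gives the time, the measured TCP pose, the force, the opening and the grip force at its end, in the units of the state.
- state(): the state, without advancing time (a new reading comes with each control period).
- cams.grab_frame(name): name is "scene" or "top"; returns a dict with "color" (400x640x3 uint8, red, green, blue), "z_map" (400x640 float32, mm along the optical axis (not along the pixel's ray), 0 where there is no reading), "fovy" (degrees; the focal length in pixels is half the picture's height over the tangent of half this angle, whatever the lens; pixels are square), "cx", "cy" (the principal point, pixels), "k1" (the pictures are not rectified: a ray, as slopes to the right and down, at radius r is drawn at 1 + k1 r^2 times it, then the intrinsics apply), "eye" and "rotation" of the camera in the world. Camera axes: x right, y up, looking along -z (the intrinsics and any distortion apply to the point x, -y, -z); pixel columns grow to the right and rows downward; lengths in mm; the calibration is good to about 2 mm. A picture is of the moment at which its call begins.
- ticket.job_done(): hands the job in; it is judged then, once.
Trained networks look in a picture, given as the dict that the camera call returned (one of the last four; its "shot" number tells which), for a name from the list of things; names that differ only in an ending like _2 or _b are one class to them, and where a whole thing is asked for, a point or a joint stands for the part that bears it (a point fixed in the world has none). Each returns a list of dicts, best first, with "confidence" (0 to 1); they miss things now and then, are a little off and sometimes report something else, mostly with a low value. They report only what shows in the picture. A call takes as long as a camera call.
- look_for(picture, thing): "at" ([column, row] in pixels, amid what is visible of it).
- outline_of(picture, thing): "pixels" (400x640 bool, what is visible of it) and "at" ([column, row] in pixels, amid what is visible of it).
The state is a dict: "time_s": time; "qpos": joint angles; "qvel": joint speeds; "effort": joint torques, N m; "ee_pos": TCP position; "ee_rot": TCP orientation; "force": force on the tool from outside, world axes, zero at the start; "torque": the same for the moment, N m; "gripper_width": finger opening in mm; "gripper_force": force on a finger pad.
Only numpy, scipy, OpenCV 4.12 (cv2) and the standard library are available. Lean on these libraries where they do the work, as an engineer would, in place of code of your own. Each camera call takes 0.05 s, during which the arm holds its last target. There are 200 camera calls.

## Task

Turn the code reader on by turning its knob fully clockwise, then take every glaze jar out from behind the spring-closing flap of the dust bin and stand each one centred on its own marked round place of the reader, upright, with its label squarely facing the scanner block. When all the jars stand right and are let go, press the reader's button fully in and let it go, and leave the jars so, the reader on and the flap shut, without shifting the bottle, the tile stack or the wood block.

Things in the scene. Friction and masses are not known exactly. Their poses are not given: they have to be found in the camera images.
- bin: Fixed plywood bin, 86 (x) by 386 (y) mm, open on top under a clear flap. Origin under the bin, -x is the robot's side. Near wall: outer face x = -43, top z = 102 mm. Far wall: outer face x = +43, top z = 86. Side walls: outer faces y = +-193, top z = 86. Walls 6 mm thick
- bay (a point): Centre of the bin's middle bay, on the 6 mm floor, at x = 0, y = 0 in the bin's frame. Low ribs (top at z = 34 mm) make three bays of 74 (x) by about 98 (y) mm, centred at y = -105, 0 and +105 mm, with at most one jar in each, standing upright on the floor
- flap (a joint): Clear flap over the bays, 372 mm wide, 4 mm thick, hinged along the bin's far top edge; 92 mm of flat panel towards the robot, rising 14 degrees when shut (0), then a 30 mm aluminium lip bent 50 degrees upwards. Grows to 2.0 rad as the lip swings up and away from the robot (1.33 = panel upright). A spring closes it from every angle (0.18 N m shut, 0.34 wide open)
- flap_hinge (a point): Middle of the flap's hinge line, which runs along the bin's y; at x = +40 mm, z = 92 mm in the bin's frame
- flap_edge (a point): Middle of the lip's outer edge (8 mm thick); moves with the flap. Shut, it lies 19 mm nearer the robot than the near wall's outer face, at z = 141 mm; the bend under it lies 6 mm out from that wall, at z = 114 mm. Fingers tilted forwards can catch the lip from the robot's side, lift it along its arc (a level push may stick), then slip in behind the panel
- jar1_mid (a point): Centre (half-way up, 42 mm over its underside) of a plain terracotta glaze jar, a straight cylinder 54 mm across and 84 mm tall, 0.25 kg, bottom-heavy; z is its axis, x points out through its white paper label, and a white rib on its lid runs from the middle to the label's side. All jars are alike; some may be absent
- jar2_mid (a point): Centre (half-way up, 42 mm over its underside) of a plain terracotta glaze jar, a straight cylinder 54 mm across and 84 mm tall, 0.25 kg, bottom-heavy; z is its axis, x points out through its white paper label, and a white rib on its lid runs from the middle to the label's side. All jars are alike; some may be absent
- jar3_mid (a point): Centre (half-way up, 42 mm over its underside) of a plain terracotta glaze jar, a straight cylinder 54 mm across and 84 mm tall, 0.25 kg, bottom-heavy; z is its axis, x points out through its white paper label, and a white rib on its lid runs from the middle to the label's side. All jars are alike; some may be absent
- jar1_label (a point): Middle of the label of jar1: on its side, 27 mm out from the axis, half-way up
- jar2_label (a point): Middle of the label of jar2: on its side, 27 mm out from the axis, half-way up
- jar3_label (a point): Middle of the label of jar3: on its side, 27 mm out from the axis, half-way up
- reader: Fixed code reader: a grey base plate 12 mm thick, from x = -145 to +105 and y = -185 to +185 mm about its origin, z = 0 under the plate. A black scanner block stands along its +x edge, from x = +55 to +100 mm, y = -155 to +155, top at z = 94 mm; it looks towards -x through one window per place, so a jar's label faces it squarely when the jar's x axis points along the reader's +x
- place1 (a point): Centre of a flat marked ring 72 mm across on the base's top face, where a jar may stand, at x = -20, y = -105 mm in the reader's frame, z = 12 mm; any jar may stand on any place
- place2 (a point): Centre of a flat marked ring 72 mm across on the base's top face, where a jar may stand, at x = -20, y = 0 mm in the reader's frame, z = 12 mm; any jar may stand on any place
- place3 (a point): Centre of a flat marked ring 72 mm across on the base's top face, where a jar may stand, at x = -20, y = 105 mm in the reader's frame, z = 12 mm; any jar may stand on any place
- knob (a joint): The reader's black switch knob on the robot's side of the places, at x = -110, y = +70 mm in the reader's frame, with a bar grip that lies along the reader's x at 0 and turns with it; turns clockwise seen from above, from 0 (off) to 1.57 rad (fully on), and stays where it is left
- knob_grip (a point): Point on the knob's axis at the height at which its bar is gripped
- button (a joint): The reader's grey round push button, 32 mm across, on the robot's side of the places, at x = -110, y = -70 mm in the reader's frame; pressed straight down: 0 out, 0.006 m fully in, 5 N, springs back
- button_top (a point): Middle of the button's top face
- bottle: Bystander: clear water bottle 64 mm across, 190 mm tall, beyond the work; origin under its centre
- tiles: Bystander: stack of terracotta tiles 80 by 80 by 36 mm, on the robot's side of the gap between bin and reader; origin under its centre
- block: Bystander: wood block 50 by 130 by 30 mm; origin under its centre

How it is judged (in metres and radians):
On the way, in this order (a step that is already met when the one before it is completed fails the run):
1. the reader is switched on: knob turned fully clockwise (past 1.25 rad) (value of joint knob above 1.25 rad), for 0.2 s.
2. every jar stands on a place of the reader with its label facing the scanner block, and is let go (value of joint knob above 1.25 rad and (horizontal distance between jar1_mid and place1 below 0.018 m or horizontal distance between jar1_mid and place2 below 0.018 m or horizontal distance between jar1_mid and place3 below 0.018 m) and angle between the x axis of each of jar1_mid, jar2_mid, jar3_mid and the x axis of reader, either way round below 0.26 rad and x of each of jar1_label, jar2_label, jar3_label in the frame of reader above -0.012 m and angle between each of jar1_mid, jar2_mid, jar3_mid's own z axis and vertical below 0.1 rad and z of each of jar1_mid, jar2_mid, jar3_mid in the frame of reader below 0.06 m and contact force between each of jar1, jar2, jar3 and the fingers below 0.3 N and (horizontal distance between jar2_mid and place1 below 0.018 m or horizontal distance between jar2_mid and place2 below 0.018 m or horizontal distance between jar2_mid and place3 below 0.018 m) and (horizontal distance between jar3_mid and place1 below 0.018 m or horizontal distance between jar3_mid and place2 below 0.018 m or horizontal distance between jar3_mid and place3 below 0.018 m)), for 0.3 s.
3. the button is pressed in while all the jars stand right (all of step 2 and value of joint button above 0.0045 m), for 0.05 s.
At the end, for the whole second after the job is handed in: Every jar present stands upright and at rest, released, its centre within 18 mm of a place's centre and its label within 0.26 rad of facing the scanner block; the knob is past 1.25 rad, the button is out again and the flap is shut (under 0.08 rad) (all of step 2 and value of joint button below 0.0015 m and value of joint flap below 0.08 rad and linear speed of each of jar1, jar2, jar3 below 0.02 m/s); the robot touches nothing.
It fails at once if the bottle is moved by more than 40 mm (distance of bottle from where it was at the start of the episode above 0.04 m).
It fails at once if the tiles is moved by more than 40 mm (distance of tiles from where it was at the start of the episode above 0.04 m).
It fails at once if the block is moved by more than 40 mm (distance of block from where it was at the start of the episode above 0.04 m).
Of jar1, jar2, jar3 only 2 to 3 are there at a start; the rules pass over those that are not, and their reading is None.
At some moment in a run one of jar1, jar2, jar3 may be knocked a few centimetres aside while the robot is not near it.
It also fails if it takes over 210 s, if anything falls off the work surface, if the arm or the gripper's body presses on something with over 40 N, if the wrist force passes 120 N, or if a joint passes its speed limit or range.

## Working session

There is one attempt and no reset: what is moved stays moved. The work goes in short steps, Python scripts to look and compute and a tool call to move; the robot and the scene stay as the last step left them, time stands still between calls to the robot, and variables do not carry over. Pictures are saved under pics/ and viewed, at most 14 in all, crops included, and the job is handed in when it is done.

Besides the shell and the picture viewer there is one more tool, called after "Emit:" by a JSON object that holds its "api" and its "payload", one argument or row to a line. servo_tool: Moves the arm, as the interface text tells. Its arguments: {"type":"object","properties":{"steps":{"type":"array","items":{"type":"array"}},"squeeze":{"type":"number"}},"required":["steps"]}

```bash
ls; mkdir -p pics; python3 - <<'E'
from workcell import state,cams,env
import cv2,numpy as np
print(state())
for n in("scene","top"):
    f=cams.grab_frame(n); cv2.imwrite(f"pics/{n}0.png",f["color"][:,:,::-1])
    print({k:v for k,v in f.items() if k not in("color","z_map")})
E
```

```text
pics
{'time_s': 0.0, 'qpos': array([-7.72908243e+01,  1.83517365e+01,  8.97075124e+01,  1.10003799e-04,
        7.20432345e+01, -1.14436261e+00]), 'qvel': array([0.0153147 , 0.01117961, 0.01892564, 0.0420735 , 0.00165931,
       0.01042749]), 'effort': array([-1.12627797e-03, -4.12468386e+01, -2.31974852e+01,  7.25046219e-02,
        4.55814740e-02, -1.43739530e-04]), 'ee_pos': array([ 137.59085201, -557.80843158,  235.1117931 ]), 'ee_rot': array([-1.79897539e+02, -2.15131660e-03,  1.38535024e+01]), 'force': array([0.70701471, 0.35964982, 0.27526885]), 'torque': array([-0.04783656, -0.01961011,  0.01745201]), 'gripper_force': 0.0, 'gripper_width': 91.68863788442269}
{'fovy': 47.25599049757501, 'cx': 326.7491226233331, 'cy': 196.3923291234801, 'k1': -0.029519885711581918, 'eye': array([1003.75553565, -625.8236281 , 1140.92158646]), 'rotation': array([36.12035619,  0.97192   , 33.36479073]), 'shot': 1}
{'fovy': 47.047265453241, 'cx': 323.40862017263237, 'cy': 198.76015733896887, 'k1': -0.11848837798634362, 'eye': array([ 312.52567595,  -13.09680411, 1396.22935185]), 'rotation': array([ 10.47984034,   0.53667065, -90.72604133]), 'shot': 2}
```

View pics/scene0.png

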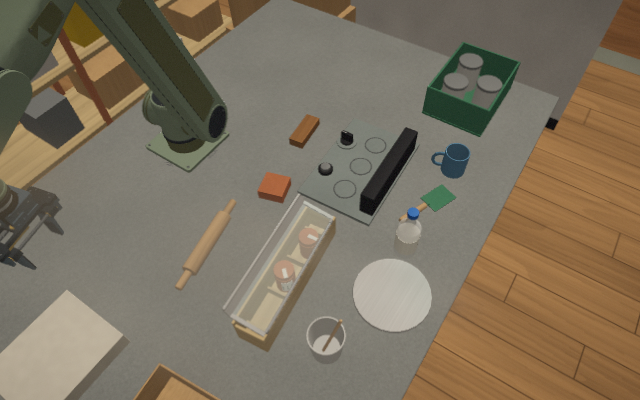

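View pics/top0.png

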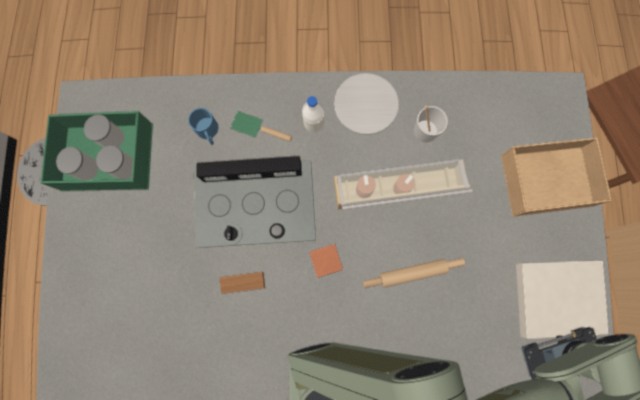

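```bash
cat > h.py <<'E'
import numpy as np,cv2
from scipy.spatial.transform import Rotation as R
from workcell import state,cams,ticket,look_for,outline_of,env
def K(f):
    F=200/np.tan(np.radians(f["fovy"]/2)); return np.array([[F,0,f["cx"]],[0,F,f["cy"]],[0,0,1.]])
def Rw(f): return R.from_euler("xyz",f["rotation"],degrees=True).as_matrix()@np.diag([1,-1,-1.])
def ray(f,px):
    p=cv2.undistortPoints(np.array(px,float).reshape(-1,1,2),K(f),np.array([f["k1"],0,0,0.])).reshape(-1,2)
    return np.c_[p,np.ones(len(p))]@Rw(f).T      # unit optical depth
def at_z(f,px,z):
    d=ray(f,px); return f["eye"]+d*((z-f["eye"][2])/d[:,2])[:,None]
def at_depth(f,px):
    px=np.array(px,float).reshape(-1,2); i=np.round(px).astype(int)
    return f["eye"]+ray(f,px)*f["z_map"][i[:,1],i[:,0]][:,None]
def proj(f,P):
    c=(np.array(P,float).reshape(-1,3)-f["eye"])@Rw(f)
    return cv2.projectPoints(c,np.zeros(3),np.zeros(3),K(f),np.array([f["k1"],0,0,0.]))[0].reshape(-1,2)
def tri(f,a,g,b):
    d=ray(f,a)[0];e=ray(g,b)[0]
    s=np.linalg.lstsq(np.c_[d,-e],g["eye"]-f["eye"],rcond=None)[0]
    p=f["eye"]+s[0]*d;q=g["eye"]+s[1]*e
    return (p+q)/2,np.linalg.norm(p-q)
def mask_cloud(f,m):
    v,u=np.nonzero(m&(f["z_map"]>0)); return at_depth(f,np.c_[u,v])
E
python3 - <<'E'
from h import *
np.set_printoptions(precision=1,suppress=True)
S=cams.grab_frame("scene");T=cams.grab_frame("top")
for n in "place1 place2 place3 knob_grip button_top jar1_mid jar2_mid jar1_label bay flap_edge flap_hinge tiles block bottle".split():
    a=look_for(S,n)[:4];b=look_for(T,n)[:4]
    print(n)
    for l,f,r in(("S",S,a),("T",T,b)):
        for d in r: print("  ",l,np.array(d["at"]),round(d["confidence"],2),at_depth(f,d["at"])[0])
for n in ("bin","reader","flap"):
  for l,f in(("S",S),("T",T)):
    r=outline_of(f,n)
    if r:
        m=r[0]["pixels"];c=mask_cloud(f,m)
        print(n,l,r[0]["confidence"],m.sum(),np.percentile(c,[1,50,99],axis=0).ravel())
        np.save(f"{n}_{l}.npy",m)
import pickle;pickle.dump((S,T),open("f0.pkl","wb"))
E
```

```text
place1
   S [360.5 170.5] 0.64 [569.6 194.   13.5]
   T [254.2 199.4] 0.82 [569.7 209.4  12.7]
place2
   S [360.5 170.5] 0.64 [569.6 194.   13.5]
   T [254.2 199.4] 0.82 [569.7 209.4  12.7]
place3
   S [360.5 170.5] 0.64 [569.6 194.   13.5]
   T [254.2 199.4] 0.82 [569.7 209.4  12.7]
knob_grip
   S [349.4 137.4] 0.71 [480.8 269.1  48.2]
   T [229.9 234.5] 0.56 [458.  274.2  51.2]
button_top
   T [276.4 228.9] 0.42 [474.6 137.6  38.3]
jar1_mid
jar2_mid
   S [280.6 266.1] 0.21 [ 594.2 -248.8  103. ]
jar1_label
   T [273.8 228.4] 0.74 [477.2 146.3  30.4]
   T [398.2 184.3] 0.31 [ 590.2 -219.6  107.4]
bay
   S [281.2 271.3] 0.63 [ 603.7 -259.2  101.5]
   T [401.  185.9] 0.95 [ 586.  -227.9  104.6]
flap_edge
   S [280.4 266.7] 0.57 [ 597.2 -252.6  108.9]
   S [302.9 130.8] 0.36 [324.6 225.4  30.9]
   T [400.7 184.3] 0.86 [ 590.1 -226.8  107.4]
flap_hinge
   S [278.8 275.5] 0.9 [ 607.4 -273.5  106.3]
   S [279.8 267.7] 0.16 [ 597.7 -255.8  109.2]
   T [398.6 183.8] 0.9 [ 590.5 -219.9  113.1]
tiles
   S [275.2 187.8] 0.58 [394.  -19.6  34.8]
   T [326.9 259.8] 0.67 [381.  -11.5  43.2]
block
   S [301.7 132.7] 0.67 [325.2 217.3  29. ]
   T [400.1 184.8] 0.7 [ 588.1 -224.5  110.1]
   T [241.6 284.9] 0.65 [310.4 241.2  29.6]
   T [314.6 114.3] 0.24 [794.5  18.1 138. ]
   T [232.3 233.4] 0.22 [464.  272.4  25.7]
bottle
   S [408.4 235.7] 0.92 [827.3  -3.8 119.5]
   T [230.9 230.7] 0.72 [469.6 272.2  48. ]
   T [313.6 116.2] 0.7 [791.2  21.2 131.5]
bin S 0.57 8388 [ 526.9 -427.2    3.   603.3 -266.8  103.9  665.8  -54.4  145.8]
bin T 0.7 4508 [ 524.6 -414.8   56.1  592.1 -224.7  107.4  657.5  -42.1  148.3]
reader S 0.7 7255 [437.9  25.1   3.9 569.8 176.6  13.7 686.3 385.2  97.2]
reader T 0.56 10306 [433.1  31.3   2.4 562.1 208.9  14.2 681.2 395.   98.9]
flap S 0.57 6748 [ 522.2 -418.4   28.7  590.  -256.1  107.6  659.3  -54.8  146.2]
flap T 0.55 4471 [ 524.6 -415.5    5.   592.2 -229.4  107.6  658.2  -51.4  148.3]
```

```bash
cat > fit.py <<'E'
from h import *
import pickle
from scipy.optimize import minimize
S,T=pickle.load(open("f0.pkl","rb"))
def box(x0,x1,y0,y1,z0,z1): return np.array([[x,y,z] for x in(x0,x1) for y in(y0,y1) for z in(z0,z1)],float)
M={"reader":[box(-145,105,-185,185,0,12),box(55,100,-155,155,12,94),box(-122,-98,58,82,12,50),box(-126,-94,-86,-54,12,36)],
   "bin":[box(-43,43,-193,193,0,86),box(-43,-37,-193,193,80,102),np.array([[-62,-186,141],[-62,186,141],[-49,-186,114],[-49,186,114],[40,-186,92],[40,186,92]],float)]}
def W(p,q):
    a=np.radians(p[2]);c,s=np.cos(a),np.sin(a)
    q=np.atleast_2d(q); return np.c_[p[0]+c*q[:,0]-s*q[:,1],p[1]+s*q[:,0]+c*q[:,1],q[:,2]]
def sil(f,p,n):
    m=np.zeros((1600,2560),np.uint8)
    for b in M[n]: cv2.fillConvexPoly(m,cv2.convexHull(np.round((proj(f,W(p,b))+.5)*4).astype(np.int32)),1)
    return cv2.resize(m.astype(np.float32),(640,400),interpolation=cv2.INTER_AREA)
if __name__=="__main__":
  for n,p0 in(("reader",[585,208,2]),("bin",[597,-227,5])):
    for use in("ST","S","T"):
      Ms={c:cv2.morphologyEx(np.load(f"{n}_{c}.npy").astype(np.uint8),cv2.MORPH_CLOSE,np.ones((5,5))).astype(float) for c in use}
      def cost(p): return sum(1-np.minimum(sil(f,p,n),Ms[c]).sum()/np.maximum(sil(f,p,n),Ms[c]).sum() for c,f in(("S",S),("T",T)) if c in use)
      r=minimize(cost,p0,method="Nelder-Mead",options=dict(initial_simplex=np.array(p0)+np.vstack([np.zeros(3),np.diag([15,15,4])]),xatol=.1,fatol=1e-5))
      print(n,use,r.x.round(1),r.fun)
E
python3 fit.py
```

```text
reader ST [577.7 213.9   2.9] 0.0514603955472942
reader S [577.6 210.8   3. ] 0.02925317476315259
reader T [578.6 214.3   2.9] 0.017760459639972748
bin ST [ 603.3 -233.1    6.7] 0.09948265655731348
bin S [ 600.8 -234.3    6.9] 0.03547483975539678
bin T [ 604.2 -230.3    6.9] 0.03937018626754796
```

```bash
cat > ov.py <<'E'
from fit import *
ims=[]
pr=[577.7,213.9,2.9];pb=[603,-232.5,6.8]
for f,(x0,y0,w,h) in((T,(190,140,290,110)),(S,(220,120,200,225))):
    k=800/w if w>250 else 3
    im=cv2.resize(f["color"][y0:y0+h,x0:x0+w,::-1],None,fx=k,fy=k,interpolation=cv2.INTER_CUBIC).copy()
    for n,p in(("reader",pr),("bin",pb)):
        for b in M[n]:
            q=((cv2.convexHull(proj(f,W(p,b)).astype(np.float32)).reshape(-1,2)-[x0,y0]+.5)*k).astype(int)
            cv2.polylines(im,[q],True,(0,255,0),1)
    for q in W(pr,[[-20,-105,12],[-20,0,12],[-20,105,12],[-110,70,40],[-110,-70,30]]):
        c=((proj(f,q)[0]-[x0,y0]+.5)*k).astype(int); cv2.circle(im,tuple(map(int,c)),3,(0,0,255),-1)
    cv2.imwrite(f"pics/ov_{len(ims)}.png",im);ims.append(im);print(im.shape)
E
python3 ov.py
```

```text
(303, 800, 3)
(675, 600, 3)
```

View pics/ov_0.png

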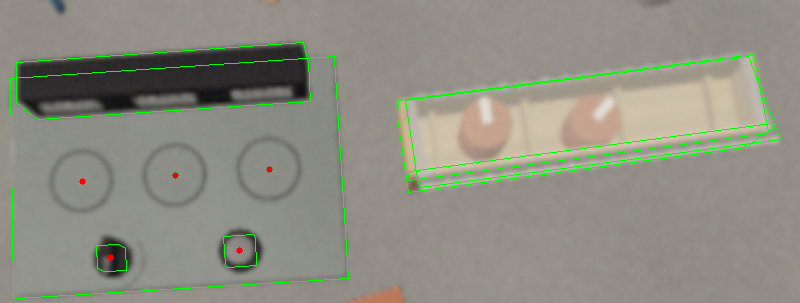

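View pics/ov_1.png

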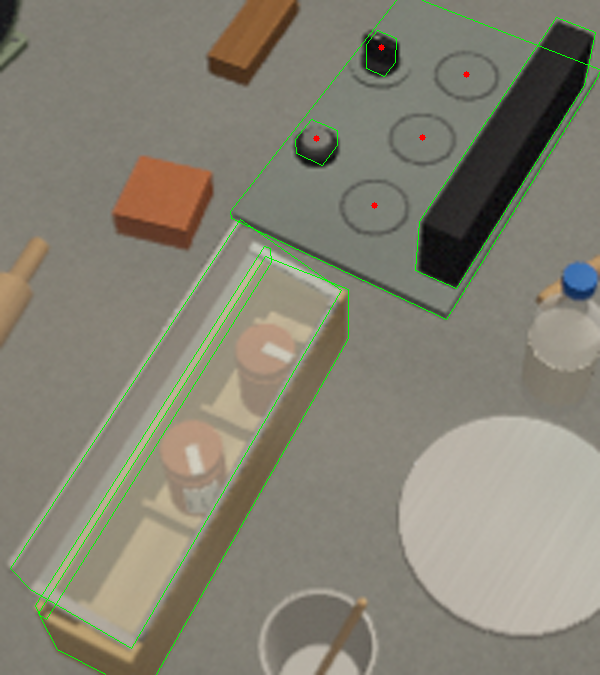

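```bash
python3 - <<'E'
from fit import *
np.set_printoptions(precision=1,suppress=True)
pb=[603,-232.5,6.8]
t=lambda u,v:[190+u/2.7586-.5,140+v/2.7586-.5]
s=lambda u,v:[220+u/3-.5,120+v/3-.5]
from h import tri
def b(p): 
    a=np.radians(pb[2]);d=np.array(p)[:2]-pb[:2];return np.array([np.cos(a)*d[0]+np.sin(a)*d[1],-np.sin(a)*d[0]+np.cos(a)*d[1]])
# segment terracotta lids + ribs for centroid at z=90
for nm,(tc,sc,tr,sr) in {"A":((486,122),(267,346),((487,121),(484.5,98)),((266,346),(292,358))),"B":((592,117),(192,446),((598,120),(612,98)),((190,447),(200,470)))}.items():
    p,e=tri(T,t(*tc),S,s(*sc)); print(nm,p,e,"bin",b(p),"T@90",b(at_z(T,[t(*tc)],90)[0]),"S@90",b(at_z(S,[s(*sc)],90)[0]))
    for f,g,r in((T,t,tr),(S,s,sr)):
        q=at_z(f,[g(*r[0]),g(*r[1])],91);d=q[1]-q[0];print("  rib yaw",np.degrees(np.arctan2(d[1],d[0])),np.linalg.norm(d))
E
```

```text
A [ 596.5 -127.9   90.3] 1.1594152737754344 bin [  6.  104.7] T@90 [  6.5 105. ] S@90 [  5.4 104.4]
  rib yaw 4.331431172677882 25.007317196434474
  rib yaw 4.935901771531236 26.625850270978646
B [ 599.7 -242.2   87.9] 4.933009856567805 bin [-4.4 -9.2] T@90 [-3.  -7.2] S@90 [ -5.5 -11.7]
  rib yaw -34.17187137788791 28.61753785130999
  rib yaw -32.57991606766104 23.689684278945393
```

```bash
cat > plan.py <<'E'
from h import *
import json
def pose(): 
    s=state(); return np.array(s["ee_pos"]),R.from_euler("xyz",s["ee_rot"],degrees=True)
def tool(yaw,tilt=0): # tool down, x axis at yaw, tips tilted towards tool x
    return R.from_euler("xyz",[180,0,yaw],degrees=True)*R.from_rotvec([0,np.radians(tilt),0])
def rows(segs,p=None,r=None):
    """segs: (n rows, grip, target pos or None, target rot or None)"""
    if p is None: p,r=pose()
    out=[]
    for n,g,tp,tr in segs:
        tp=p if tp is None else np.array(tp,float); tr=r if tr is None else tr
        p0,r0=p,r; rv=(r0.inv()*tr).as_rotvec()
        for i in range(1,n+1):
            gp=p0+(tp-p0)*i/n; gr=r0*R.from_rotvec(rv*i/n)
            d=np.round(r.inv().apply(gp-p),1)+0.; t=np.round((r.inv()*gr).as_rotvec(),3)+0.
            if np.linalg.norm(d)>50 or np.linalg.norm(t)>.15: print("!!too big",np.linalg.norm(d),np.linalg.norm(t))
            p=p+r.apply(d); r=r*R.from_rotvec(t); out.append([g,d.tolist(),t.tolist()])
    for i in range(0,len(out),10):
        c=out[i:i+10]; c+= [[c[-1][0],[0,0,0],[0,0,0]]]*(10-len(c)); print(json.dumps(c).replace(" ",""))
    print("end",p.round(1),r.as_euler("xyz",degrees=True).round(1)); return p,r
E
python3 - <<'E'
from plan import *
from fit import W,S,T
np.set_printoptions(precision=1,suppress=True)
pr=[577.7,213.9,2.9]
for n,l in(("knob",[-110,70,0]),("button",[-110,-70,0])):
    c=W(pr,l)[0];print(n,c)
    for f in(S,T):
        v,u=np.mgrid[0:400,0:640];q=at_depth(f,np.c_[u.ravel(),v.ravel()])
        k=q[(np.hypot(*(q[:,:2]-c[:2]).T)<28)&(q[:,2]>17)]
        h=np.percentile(k[:,2],95);t=k[k[:,2]>h-6]
        print(len(k),h,k.mean(0),"top",len(t),t.mean(0),t.min(0),t.max(0))
rows([(12,0,[420,-150,250],tool(110)),(8,0,[467,276,200],tool(183))])
E
```

```text
knob [464.3 278.2   0. ]
179 56.851711567668666 [468.2 269.   37.1] top 48 [466.6 273.7  55.1] [443.8 265.7  51.1] [486.1 281.3  60.6]
234 58.707052077980805 [463.2 276.   33.7] top 54 [466.5 278.4  56.7] [444.1 272.5  52.8] [485.9 286.   63.9]
button [471.4 138.4   0. ]
151 36.242974628049524 [475.5 130.9  27.9] top 63 [473.4 133.6  33.8] [457.8 119.7  30.3] [488.1 151.2  39.4]
207 38.32301142256947 [471.5 138.   28.5] top 71 [472.1 137.7  35.5] [458.8 121.3  32.4] [487.  154.3  43.4]
!!too big 53.88998051586213 0.159
!!too big 54.005462686657914 0.16
!!too big 53.88812485139931 0.159
!!too big 53.95201571767268 0.159
!!too big 53.89294944610102 0.159
!!too big 54.00231476520243 0.16
!!too big 53.92040430115486 0.159
!!too big 53.858425524703186 0.159
[[0,[31.0,-27.4,-1.2],[0.0,0.0,-0.14]],[0,[34.5,-22.8,-1.1],[0.0,0.0,-0.14]],[0,[37.4,-17.8,-1.2],[0.0,0.0,-0.14]],[0,[39.4,-12.4,-1.2],[0.0,0.0,-0.139]],[0,[40.8,-6.8,-1.2],[0.0,0.0,-0.14]],[0,[41.4,-1.0,-1.1],[0.0,0.0,-0.14]],[0,[41.1,4.7,-1.2],[0.0,0.0,-0.14]],[0,[40.0,10.5,-1.2],[0.0,0.0,-0.14]],[0,[38.2,15.9,-1.1],[0.0,0.0,-0.14]],[0,[35.5,21.1,-1.2],[0.0,0.0,-0.139]]]
[[0,[32.4,25.8,-1.2],[0.0,0.0,-0.14]],[0,[28.4,30.1,-1.1],[0.0,0.0,-0.14]],[0,[48.0,23.7,6.2],[0.0,0.0,-0.159]],[0,[43.7,31.1,6.3],[0.0,0.0,-0.16]],[0,[38.2,37.5,6.2],[0.0,0.0,-0.159]],[0,[31.7,43.2,6.3],[0.0,0.0,-0.159]],[0,[24.5,47.6,6.2],[0.0,0.0,-0.159]],[0,[16.6,51.0,6.3],[0.0,0.0,-0.16]],[0,[8.4,52.9,6.2],[0.0,0.0,-0.159]],[0,[-0.2,53.5,6.2],[0.0,0.0,-0.159]]]
end [467. 276. 200.] [-180.    0. -177.]
```

Emit:
{"api": "servo_tool", "payload": {
  "steps": [
    [0,[31.0,-27.4,-1.2],[0.0,0.0,-0.14]],
    [0,[34.5,-22.8,-1.1],[0.0,0.0,-0.14]],
    [0,[37.4,-17.8,-1.2],[0.0,0.0,-0.14]],
    [0,[39.4,-12.4,-1.2],[0.0,0.0,-0.14]],
    [0,[40.8,-6.8,-1.2],[0.0,0.0,-0.14]],
    [0,[41.4,-1.0,-1.1],[0.0,0.0,-0.14]],
    [0,[41.1,4.7,-1.2],[0.0,0.0,-0.14]],
    [0,[40.0,10.5,-1.2],[0.0,0.0,-0.14]],
    [0,[38.2,15.9,-1.1],[0.0,0.0,-0.14]],
    [0,[35.5,21.1,-1.2],[0.0,0.0,-0.14]]
  ]
}}

```text
time_s: 2.9
ee_pos: [373.5, -216.5, 248.0]
ee_rot: [180.0, 0.0, 94.4]
force: [0.4, 0.6, -0.1]
gripper_width: 91.4
gripper_force: 0.0
```

```bash
python3 - <<'E'
from plan import *
rows([(10,0,[440,60,200],tool(160)),(7,0,[466.5,276.5,120],tool(183)),(3,0,[466.5,276.5,80],tool(183))])
E
```

```text
[[0,[27.1,8.7,4.8],[0.0,0.0,-0.115]],[0,[25.8,11.8,4.8],[0.0,0.0,-0.114]],[0,[24.4,14.7,4.8],[0.0,0.0,-0.115]],[0,[22.5,17.3,4.8],[0.0,0.0,-0.114]],[0,[20.4,19.9,4.7],[0.0,0.001,-0.115]],[0,[18.0,22.0,4.9],[0.0,0.0,-0.114]],[0,[15.4,23.9,4.8],[0.0,0.0,-0.115]],[0,[12.5,25.5,4.8],[0.0,0.0,-0.114]],[0,[9.6,26.8,4.8],[0.0,0.0,-0.115]],[0,[6.4,27.7,4.8],[0.0,0.0,-0.114]]]
[[0,[7.0,30.4,11.4],[0.0,0.0,-0.057]],[0,[5.3,30.7,11.5],[0.0,0.0,-0.058]],[0,[3.5,30.9,11.4],[0.0,0.0,-0.057]],[0,[1.7,31.1,11.4],[0.0,0.0,-0.057]],[0,[0.0,31.2,11.5],[0.0,0.0,-0.058]],[0,[-1.9,31.1,11.4],[0.0,0.0,-0.057]],[0,[-3.6,31.0,11.4],[0.0,0.0,-0.058]],[0,[0.0,0.0,13.3],[0.0,0.0,0.0]],[0,[0.0,0.0,13.4],[0.0,0.0,0.0]],[0,[0.0,0.0,13.3],[0.0,0.0,0.0]]]
end [466.5 276.5  80. ] [ 180.    0. -177.]
```

Emit:
{"api": "servo_tool", "payload": {
  "steps": [
    [0,[27.1,8.7,4.8],[0,0,-0.115]],
    [0,[25.8,11.8,4.8],[0,0,-0.114]],
    [0,[24.4,14.7,4.8],[0,0,-0.115]],
    [0,[22.5,17.3,4.8],[0,0,-0.114]],
    [0,[20.4,19.9,4.7],[0,0,-0.115]],
    [0,[18,22,4.9],[0,0,-0.114]],
    [0,[15.4,23.9,4.8],[0,0,-0.115]],
    [0,[12.5,25.5,4.8],[0,0,-0.114]],
    [0,[9.6,26.8,4.8],[0,0,-0.115]],
    [0,[6.4,27.7,4.8],[0,0,-0.114]]
  ]
}}

```text
time_s: 3.9
ee_pos: [441.0, 59.4, 199.6]
ee_rot: [180.0, 0.0, 160.0]
force: [1.3, -0.6, 0.0]
gripper_width: 91.3
gripper_force: 0.0
```

Emit:
{"api": "servo_tool", "payload": {
  "steps": [
    [0,[7,30.4,11.4],[0,0,-0.057]],
    [0,[5.3,30.7,11.5],[0,0,-0.058]],
    [0,[3.5,30.9,11.4],[0,0,-0.057]],
    [0,[1.7,31.1,11.4],[0,0,-0.057]],
    [0,[0,31.2,11.5],[0,0,-0.058]],
    [0,[-1.9,31.1,11.4],[0,0,-0.057]],
    [0,[-3.6,31,11.4],[0,0,-0.058]],
    [0,[0,0,13.3],[0,0,0]],
    [0,[0,0,13.4],[0,0,0]],
    [0,[0,0,13.3],[0,0,0]]
  ]
}}

```text
time_s: 4.9
ee_pos: [468.5, 275.0, 79.0]
ee_rot: [-180.0, 0.0, -177.3]
force: [-0.4, -0.8, 0.5]
gripper_width: 91.1
gripper_force: 0.0
```

```bash
python3 - <<'E'
from plan import *
print(pose()[0],pose()[1].as_euler("xyz",degrees=True))
rows([(6,0,[466,276.5,50],tool(183)),(4,160,None,None)])
E
```

```text
[468.5031195  274.98508253  79.040925  ] [-1.79997087e+02  1.00410820e-02 -1.77250788e+02]
[[0,[0.4,0.3,4.8],[0.0,0.0,-0.001]],[0,[0.4,0.2,4.9],[0.0,0.0,0.0]],[0,[0.4,0.3,4.8],[0.0,0.0,-0.001]],[0,[0.4,0.3,4.9],[0.0,0.0,-0.001]],[0,[0.4,0.3,4.8],[0.0,0.0,-0.001]],[0,[0.4,0.2,4.8],[0.0,0.0,0.0]],[160,[0.0,0.0,0.0],[0.0,0.0,0.0]],[160,[0.0,0.0,0.0],[0.0,0.0,0.0]],[160,[0.0,0.0,0.0],[0.0,0.0,0.0]],[160,[0.0,0.0,0.0],[0.0,0.0,0.0]]]
end [466.  276.5  50. ] [-180.    0. -177.]
```

Emit:
{"api": "servo_tool", "payload": {
  "steps": [
    [0,[0.4,0.3,4.8],[0,0,0]],
    [0,[0.4,0.3,4.8],[0,0,0]],
    [0,[0.4,0.3,4.8],[0,0,0]],
    [0,[0.4,0.3,4.8],[0,0,0]],
    [0,[0.4,0.3,4.8],[0,0,0]],
    [0,[0.4,0.2,4.8],[0,0,0]],
    [255,[0,0,0],[0,0,0]],
    [255,[0,0,0],[0,0,0]],
    [255,[0,0,0],[0,0,0]],
    [255,[0,0,0],[0,0,0]]
  ],
  "squeeze": 15
}}

```text
time_s: 5.9
ee_pos: [466.2, 276.2, 51.0]
ee_rot: [180.0, 0.0, -177.3]
force: [-0.1, -0.7, -0.5]
gripper_width: 62.1
gripper_force: 0.0
```

Emit:
{"api": "servo_tool", "payload": {
  "steps": [
    [255,[0,0,0],[0,0,0]],
    [255,[0,0,0],[0,0,0]],
    [255,[0,0,0],[0,0,0]],
    [255,[0,0,0],[0,0,0]],
    [255,[0,0,0],[0,0,0.05]],
    [255,[0,0,0],[0,0,0.1]],
    [255,[0,0,0],[0,0,0.12]],
    [255,[0,0,0],[0,0,0.12]],
    [255,[0,0,0],[0,0,0.12]],
    [255,[0,0,0],[0,0,0.12]]
  ]
}}

```text
time_s: 6.9
ee_pos: [466.2, 277.5, 50.9]
ee_rot: [179.9, -0.0, 146.3]
force: [0.2, 4.4, -0.9]
gripper_width: 14.0
gripper_force: 15.0
```

Emit:
{"api": "servo_tool", "payload": {
  "steps": [
    [255,[0,0,0],[0,0,0.12]],
    [255,[0,0,0],[0,0,0.12]],
    [255,[0,0,0],[0,0,0.12]],
    [255,[0,0,0],[0,0,0.12]],
    [255,[0,0,0],[0,0,0.12]],
    [255,[0,0,0],[0,0,0.12]],
    [255,[0,0,0],[0,0,0.12]],
    [255,[0,0,0],[0,0,0.1]],
    [255,[0,0,0],[0,0,0.0]],
    [255,[0,0,0],[0,0,0]]
  ]
}}

```text
time_s: 7.9
ee_pos: [465.6, 277.1, 50.9]
ee_rot: [-180.0, -0.1, 92.9]
force: [-1.7, 5.7, -1.4]
gripper_width: 14.0
gripper_force: 15.0
```

Emit:
{"api": "servo_tool", "payload": {
  "steps": [
    [0,[0,0,0],[0,0,0]],
    [0,[0,0,0],[0,0,0]],
    [0,[0,0,0],[0,0,0]],
    [0,[0,0,-10],[0,0,0]],
    [0,[0,0,-20],[0,0,0]],
    [0,[0,0,-30],[0,0,0]],
    [0,[0,0,-40],[0,0,0]],
    [0,[0,0,-40],[0,0,0]],
    [0,[0,0,-20],[0,0,0]],
    [0,[0,0,0],[0,0,0]]
  ]
}}

```text
time_s: 8.9
ee_pos: [467.7, 276.9, 215.0]
ee_rot: [179.6, -0.2, 92.8]
force: [0.4, 0.1, 0.9]
gripper_width: 90.0
gripper_force: 0.0
```

```bash
cat >> plan.py <<'E'
PB=[603,-232.5,6.8]
def Wb(p): 
    a=np.radians(PB[2]);c,s=np.cos(a),np.sin(a);return np.array([PB[0]+c*p[0]-s*p[1],PB[1]+s*p[0]+c*p[1],p[2]])
def Q(x,z,t,y): # TCP for the fingers' front tip corner at bin (x,z), tilt t
    a=np.radians(t);return Wb([x-16*np.cos(a)-22*np.sin(a),y,z-16*np.sin(a)+22*np.cos(a)]),tool(PB[2],t)
def arc(y,n,th0=0,th1=65,t0=30,t1=20,r=102.8,a0=162.5,g=0):
    o=[]
    for i in range(1,n+1):
        f=i/n;a=np.radians(a0-th0-(th1-th0)*f);p,q=Q(40+r*np.cos(a),92+r*np.sin(a),t0+(t1-t0)*f,y);o.append((1,g,p,q))
    return o
E
python3 - <<'E'
from plan import *
y=104.7
p,q=Q(-85,115,30,y);p2=p.copy();p2[2]+=90
c,d=Q(-60,121,30,y)
rows([(12,0,p2,q),(6,0,p,q),(2,0,c,d)])
E
```

```text
[[0,[-34.9,-0.5,-0.2],[-0.032,0.034,0.122]],[0,[-34.6,3.7,-1.4],[-0.033,0.035,0.122]],[0,[-33.9,8.0,-2.3],[-0.032,0.034,0.122]],[0,[-32.6,12.2,-3.2],[-0.032,0.034,0.122]],[0,[-30.7,16.1,-3.8],[-0.033,0.035,0.122]],[0,[-28.4,19.8,-4.2],[-0.032,0.034,0.122]],[0,[-25.6,23.3,-4.4],[-0.032,0.035,0.122]],[0,[-22.3,26.4,-4.5],[-0.033,0.034,0.122]],[0,[-18.9,29.1,-4.3],[-0.032,0.034,0.121]],[0,[-15.1,31.2,-3.9],[-0.033,0.035,0.122]]]
[[0,[-11.0,32.9,-3.3],[-0.032,0.034,0.122]],[0,[-6.8,34.1,-2.5],[-0.032,0.034,0.122]],[0,[-7.5,0.0,13.0],[0.0,0.0,0.0]],[0,[-7.5,0.0,13.0],[0.0,0.0,0.0]],[0,[-7.5,0.0,13.0],[0.0,0.0,0.0]],[0,[-7.5,0.0,12.9],[0.0,0.0,0.0]],[0,[-7.5,0.0,13.0],[0.0,0.0,0.0]],[0,[-7.5,0.1,13.0],[0.0,0.0,0.0]],[0,[12.3,0.0,3.7],[0.0,0.0,0.0]],[0,[12.4,0.0,3.6],[0.0,0.0,0.0]]]
end [ 506.4 -138.6  132.1] [-180.   -30.     6.8]
```

Emit:
{"api": "servo_tool", "payload": {
  "steps": [
    [0,[-34.9,-0.5,-0.2],[-0.032,0.034,0.122]],
    [0,[-34.6,3.7,-1.4],[-0.033,0.035,0.122]],
    [0,[-33.9,8,-2.3],[-0.032,0.034,0.122]],
    [0,[-32.6,12.2,-3.2],[-0.032,0.034,0.122]],
    [0,[-30.7,16.1,-3.8],[-0.033,0.035,0.122]],
    [0,[-28.4,19.8,-4.2],[-0.032,0.034,0.122]],
    [0,[-25.6,23.3,-4.4],[-0.032,0.035,0.122]],
    [0,[-22.3,26.4,-4.5],[-0.033,0.034,0.122]],
    [0,[-18.9,29.1,-4.3],[-0.032,0.034,0.121]],
    [0,[-15.1,31.2,-3.9],[-0.033,0.035,0.122]]
  ]
}}

```text
time_s: 9.9
ee_pos: [476.4, -74.0, 211.8]
ee_rot: [176.4, -25.1, 22.1]
force: [-0.0, -0.6, -0.1]
gripper_width: 91.2
gripper_force: 0.0
```

Emit:
{"api": "servo_tool", "payload": {
  "steps": [
    [0,[-11,32.9,-3.3],[-0.032,0.034,0.122]],
    [0,[-6.8,34.1,-2.5],[-0.032,0.034,0.122]],
    [0,[-7.5,0,13],[0,0,0]],
    [0,[-7.5,0,13],[0,0,0]],
    [0,[-7.5,0,13],[0,0,0]],
    [0,[-7.5,0,13],[0,0,0]],
    [0,[-7.5,0,13],[0,0,0]],
    [0,[-7.5,0,13],[0,0,0]],
    [0,[0,0,0],[0,0,0]],
    [0,[0,0,0],[0,0,0]]
  ]
}}

```text
time_s: 10.9
ee_pos: [478.6, -142.4, 122.7]
ee_rot: [179.9, -29.4, 6.9]
force: [0.5, 1.2, -0.6]
gripper_width: 91.3
gripper_force: 0.0
```

```bash
python3 - <<'E'
from plan import *
y=104.7
print(pose()[0],pose()[1].as_euler("xyz",degrees=True),Q(-85,115,30,y)[0])
c,d=Q(-60,121,30,y)
f=cams.grab_frame("scene");cv2.imwrite("pics/s1.png",cv2.resize(f["color"][80:380,200:520,::-1],None,fx=2,fy=2))
rows([(4,0,c,d)]+arc(y,16))
E
```

```text
[ 478.61522436 -142.44222781  122.72355333] [179.87645859 -29.43827466   6.8711818 ] [ 481.51948206 -141.54394577  126.05255888]
[[0,[7.0,-0.2,1.5],[0.001,0.002,0.0]],[0,[7.1,-0.2,1.5],[0.0,0.002,0.001]],[0,[7.0,-0.2,1.6],[0.001,0.002,0.0]],[0,[7.1,-0.2,1.5],[0.0,0.002,0.001]],[0,[8.4,0.0,-5.5],[0.0,-0.011,0.0]],[0,[6.1,0.0,-4.6],[0.0,-0.01,0.0]],[0,[6.3,0.0,-4.2],[0.0,-0.011,0.0]],[0,[6.5,0.0,-3.8],[0.0,-0.011,0.0]],[0,[6.8,0.0,-3.5],[0.0,-0.011,0.0]],[0,[6.9,0.0,-3.0],[0.0,-0.011,0.0]]]
[[0,[7.1,0.0,-2.7],[0.0,-0.011,0.0]],[0,[7.2,0.0,-2.2],[0.0,-0.011,0.0]],[0,[7.4,0.0,-1.8],[0.0,-0.011,0.0]],[0,[7.4,0.0,-1.4],[0.0,-0.011,0.0]],[0,[7.5,0.0,-1.0],[0.0,-0.011,0.0]],[0,[7.5,0.0,-0.5],[0.0,-0.01,0.0]],[0,[7.5,0.0,0.0],[0.0,-0.011,0.0]],[0,[7.5,0.0,0.3],[0.0,-0.011,0.0]],[0,[7.5,0.0,0.8],[0.0,-0.011,0.0]],[0,[7.4,0.0,1.2],[0.0,-0.011,0.0]]]
end [ 594.6 -128.1  209.2] [180.  -20.    6.8]
```

View pics/s1.png

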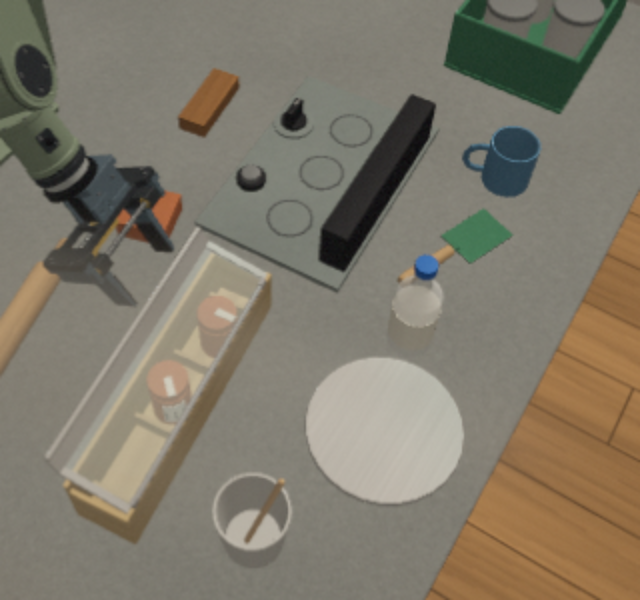

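Emit:
{"api": "servo_tool", "payload": {
  "steps": [
    [0,[7,-0.2,1.5],[0,0.002,0]],
    [0,[7,-0.2,1.5],[0,0.002,0]],
    [0,[7,-0.2,1.5],[0,0.002,0]],
    [0,[7,-0.2,1.5],[0,0.002,0]],
    [0,[8.4,0,-5.5],[0,-0.011,0]],
    [0,[6.1,0,-4.6],[0,-0.01,0]],
    [0,[6.3,0,-4.2],[0,-0.011,0]],
    [0,[6.5,0,-3.8],[0,-0.011,0]],
    [0,[6.8,0,-3.5],[0,-0.011,0]],
    [0,[6.9,0,-3],[0,-0.011,0]]
  ]
}}

```text
time_s: 11.95
ee_pos: [529.2, -135.0, 172.3]
ee_rot: [179.9, -26.0, 6.9]
force: [-2.5, -0.9, -1.9]
gripper_width: 91.4
gripper_force: 1.5
```

Emit:
{"api": "servo_tool", "payload": {
  "steps": [
    [0,[7.1,0,-2.7],[0,-0.011,0]],
    [0,[7.2,0,-2.2],[0,-0.011,0]],
    [0,[7.4,0,-1.8],[0,-0.011,0]],
    [0,[7.4,0,-1.4],[0,-0.011,0]],
    [0,[7.5,0,-1],[0,-0.011,0]],
    [0,[7.5,0,-0.5],[0,-0.01,0]],
    [0,[7.5,0,0],[0,-0.011,0]],
    [0,[7.5,0,0.3],[0,-0.011,0]],
    [0,[7.5,0,0.8],[0,-0.011,0]],
    [0,[7.4,0,1.2],[0,-0.011,0]]
  ]
}}

```text
time_s: 12.95
ee_pos: [595.1, -127.6, 209.3]
ee_rot: [179.8, -20.0, 6.9]
force: [-4.1, 1.9, 0.6]
gripper_width: 91.1
gripper_force: 1.4
```

```bash
python3 - <<'E'
from plan import *
y=104.7
print(pose()[0],pose()[1].as_euler("xyz",degrees=True))
for n in("scene",):
    f=cams.grab_frame(n);cv2.imwrite("pics/s2.png",cv2.resize(f["color"][80:380,200:520,::-1],None,fx=2,fy=2))
a,b=Q(26.5,140,17,y);c,d=Q(26.4,47.7,15,y)
rows([(4,0,a,b),(9,0,c,d)])
E
```

```text
[ 595.05936939 -127.58116568  209.29847182] [179.82901022 -19.97660097   6.88857825]
[[0,[-5.0,0.0,12.4],[0.001,-0.014,0.0]],[0,[-4.8,-0.1,12.6],[0.001,-0.013,0.001]],[0,[-4.6,0.0,12.5],[0.001,-0.014,0.0]],[0,[-4.4,0.0,12.7],[0.0,-0.013,0.001]],[0,[-2.9,0.0,9.7],[0.0,-0.004,0.0]],[0,[-2.9,0.0,9.8],[0.0,-0.004,0.0]],[0,[-2.9,0.0,9.8],[0.0,-0.004,0.0]],[0,[-2.8,0.0,9.7],[0.0,-0.004,0.0]],[0,[-2.8,0.0,9.8],[0.0,-0.004,0.0]],[0,[-2.7,0.0,9.8],[0.0,-0.004,0.0]]]
[[0,[-2.7,0.0,9.8],[0.0,-0.003,0.0]],[0,[-2.7,0.0,9.8],[0.0,-0.004,0.0]],[0,[-2.6,0.0,9.9],[0.0,-0.004,0.0]],[0,[0,0,0],[0,0,0]],[0,[0,0,0],[0,0,0]],[0,[0,0,0],[0,0,0]],[0,[0,0,0],[0,0,0]],[0,[0,0,0],[0,0,0]],[0,[0,0,0],[0,0,0]],[0,[0,0,0],[0,0,0]]]
end [ 595.8 -127.9   64.8] [180.  -15.    6.8]
```

View pics/s2.png

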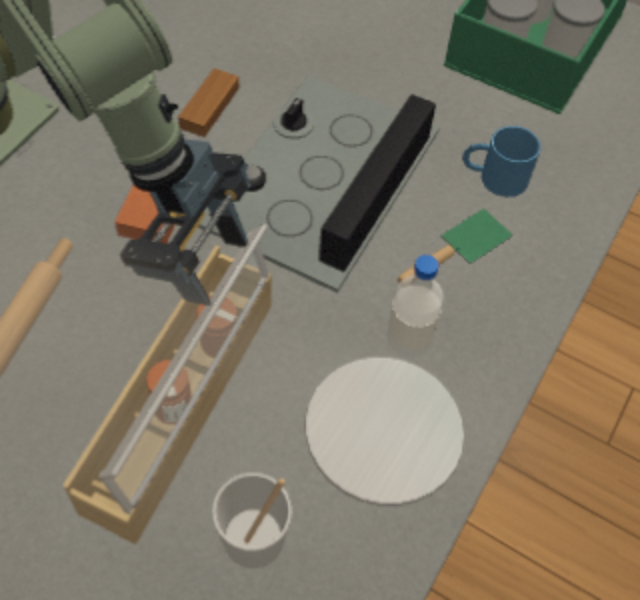

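Emit:
{"api": "servo_tool", "payload": {
  "steps": [
    [0,[-5,0,12.4],[0.001,-0.014,0]],
    [0,[-4.8,0,12.6],[0,-0.013,0]],
    [0,[-4.6,0,12.5],[0,-0.014,0]],
    [0,[-4.4,0,12.7],[0,-0.013,0]],
    [0,[-2.9,0,9.7],[0,-0.004,0]],
    [0,[-2.9,0,9.8],[0,-0.004,0]],
    [0,[-2.9,0,9.8],[0,-0.004,0]],
    [0,[-2.8,0,9.7],[0,-0.004,0]],
    [0,[-2.8,0,9.8],[0,-0.004,0]],
    [0,[-2.7,0,9.8],[0,-0.004,0]]
  ]
}}

```text
time_s: 14.0
ee_pos: [592.8, -128.2, 93.4]
ee_rot: [179.9, -15.5, 6.9]
force: [-4.1, -0.1, 2.2]
gripper_width: 91.0
gripper_force: 1.8
```

Emit:
{"api": "servo_tool", "payload": {
  "steps": [
    [0,[-2.7,0,9.8],[0,-0.003,0]],
    [0,[-2.7,0,9.8],[0,-0.004,0]],
    [0,[-2.6,0,9.9],[0,-0.004,0]],
    [0,[0,0,0],[0,0,0]],
    [0,[0,0,0],[0,0,0]],
    [0,[0,0,0],[0,0,0]],
    [0,[0,0,0],[0,0,0]],
    [0,[0,0,0],[0,0,0]],
    [0,[0,0,0],[0,0,0]],
    [0,[0,0,0],[0,0,0]]
  ]
}}

```text
time_s: 15.0
ee_pos: [593.2, -128.2, 64.2]
ee_rot: [179.9, -14.9, 6.9]
force: [-4.1, 1.1, -1.4]
gripper_width: 91.0
gripper_force: 0.0
```

```bash
python3 - <<'E'
from plan import *
print(pose()[0],pose()[1].as_euler("xyz",degrees=True))
for i,n in enumerate(("scene","top")):
    f=cams.grab_frame(n);g=f["color"][160:340,240:400,::-1] if i==0 else f["color"][120:240,300:500,::-1]
    cv2.imwrite(f"pics/s3{n}.png",cv2.resize(g,None,fx=4,fy=4)[:600])
E
```

```text
[ 593.22690488 -128.21013004   64.18418758] [179.87891826 -14.94792919   6.87108794]
```

View pics/s3scene.png

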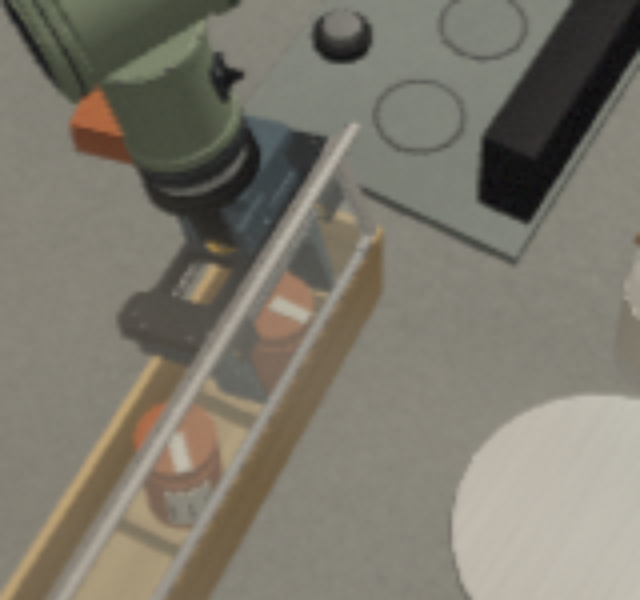

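Emit:
{"api": "servo_tool", "payload": {
  "steps": [
    [0,[2.5,0,0],[0,0,0]],
    [255,[0,0,0],[0,0,0]],
    [255,[0,0,0],[0,0,0]],
    [255,[0,0,0],[0,0,0]],
    [255,[0,0,0],[0,0,0]],
    [255,[0,0,0],[0,0,0]],
    [255,[0,0,0],[0,0,0]],
    [255,[0,0,0],[0,0,0]],
    [255,[0,0,0],[0,0,0]],
    [255,[0,0,0],[0,0,0]]
  ],
  "squeeze": 50
}}

```text
time_s: 16.1
ee_pos: [595.4, -128.0, 64.5]
ee_rot: [179.9, -14.9, 6.9]
force: [-4.6, -2.3, -0.8]
gripper_width: 52.9
gripper_force: 50.8
```

```bash
python3 - <<'E'
from plan import *
p,r=pose();print(p,r.as_euler("xyz",degrees=True),state()["gripper_width"])
rows([(10,255,p+[0,0,110],None),(5,255,p+[-20,2,175],None),(5,255,p+[-130,70,175],None)])
E
```

```text
[ 595.4076719  -128.03131517   64.47194935] [179.87963442 -14.90883506   6.87561433] 52.94787424098647
[[255,[2.8,0.0,-10.6],[0.0,0.0,0.0]],[255,[2.9,0.0,-10.7],[0.0,0.0,0.0]],[255,[2.8,0.1,-10.6],[0.0,0.0,0.0]],[255,[2.8,0.0,-10.6],[0.0,0.0,0.0]],[255,[2.9,0.0,-10.6],[0.0,0.0,0.0]],[255,[2.8,0.0,-10.7],[0.0,0.0,0.0]],[255,[2.8,0.1,-10.6],[0.0,0.0,0.0]],[255,[2.8,0.0,-10.6],[0.0,0.0,0.0]],[255,[2.9,0.0,-10.7],[0.0,0.0,0.0]],[255,[2.8,0.0,-10.6],[0.0,0.0,0.0]]]
[[255,[-0.4,-0.8,-13.6],[0.0,0.0,0.0]],[255,[-0.5,-0.9,-13.5],[0.0,0.0,0.0]],[255,[-0.4,-0.8,-13.6],[0.0,0.0,0.0]],[255,[-0.5,-0.9,-13.6],[0.0,0.0,0.0]],[255,[-0.4,-0.8,-13.6],[0.0,0.0,0.0]],[255,[-19.5,-16.1,-5.2],[0.0,0.0,0.0]],[255,[-19.6,-16.2,-5.3],[0.0,0.0,0.0]],[255,[-19.5,-16.1,-5.2],[0.0,0.0,0.0]],[255,[-19.6,-16.1,-5.2],[0.0,0.0,0.0]],[255,[-19.5,-16.1,-5.2],[0.0,0.0,0.0]]]
end [465.4 -58.1 239.4] [179.9 -14.9   6.9]
```

Emit:
{"api": "servo_tool", "payload": {
  "steps": [
    [255,[2.8,0,-10.6],[0,0,0]],
    [255,[2.8,0,-10.6],[0,0,0]],
    [255,[2.8,0,-10.6],[0,0,0]],
    [255,[2.8,0,-10.6],[0,0,0]],
    [255,[2.8,0,-10.6],[0,0,0]],
    [255,[2.8,0,-10.6],[0,0,0]],
    [255,[2.8,0,-10.6],[0,0,0]],
    [255,[2.8,0,-10.6],[0,0,0]],
    [255,[2.8,0,-10.6],[0,0,0]],
    [255,[2.8,0,-10.6],[0,0,0]]
  ]
}}

```text
time_s: 17.1
ee_pos: [595.8, -127.9, 175.7]
ee_rot: [179.8, -15.0, 6.9]
force: [-2.6, -0.6, -3.4]
gripper_width: 53.1
gripper_force: 50.0
```

Emit:
{"api": "servo_tool", "payload": {
  "steps": [
    [255,[-0.4,-0.8,-13.6],[0,0,0]],
    [255,[-0.5,-0.8,-13.6],[0,0,0]],
    [255,[-0.5,-0.8,-13.6],[0,0,0]],
    [255,[-0.5,-0.8,-13.6],[0,0,0]],
    [255,[-0.5,-0.8,-13.6],[0,0,0]],
    [255,[-19.5,-16,-5.2],[0,0,0]],
    [255,[-19.5,-16,-5.2],[0,0,0]],
    [255,[-19.5,-16,-5.2],[0,0,0]],
    [255,[-19.5,-16,-5.2],[0,0,0]],
    [255,[-19.5,-16,-5.2],[0,0,0]]
  ]
}}

```text
time_s: 18.1
ee_pos: [465.8, -58.2, 240.9]
ee_rot: [179.8, -15.2, 6.8]
force: [0.5, 0.1, -1.3]
gripper_width: 53.9
gripper_force: 50.0
```

```bash
python3 - <<'E'
from plan import *
p,r=pose();print(p,r.as_euler("xyz",degrees=True),state()["gripper_width"])
for n in("scene","top"):
    f=cams.grab_frame(n);cv2.imwrite(f"pics/s4{n}.png",cv2.resize(f["color"][100:350,220:500,::-1],None,fx=2.2,fy=2.2))
E
```

```text
[465.83443682 -58.16972844 240.90493861] [179.84818302 -15.20091898   6.84257635] 53.89395218606317
```

View pics/s4scene.png

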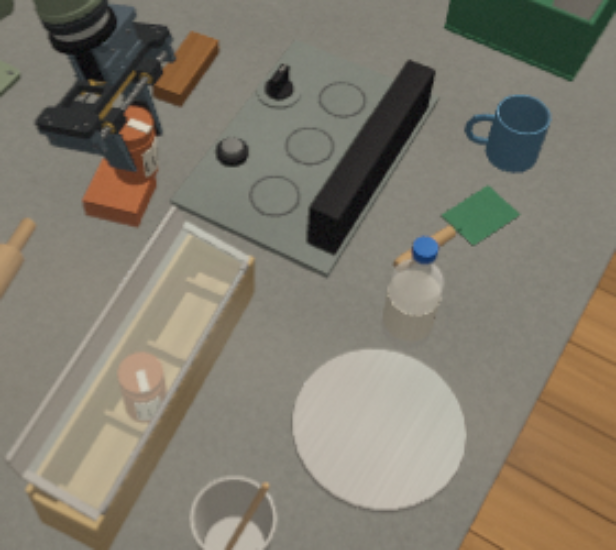

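```bash
cat >> plan.py <<'E'
PR=[577.7,213.9,2.9]
def Wr(p):
    a=np.radians(PR[2]);c,s=np.cos(a),np.sin(a);return np.array([PR[0]+c*p[0]-s*p[1],PR[1]+s*p[0]+c*p[1],p[2]])
def place(y,tcpz,yaw,t): # TCP so that grasp point (3 mm ahead) is over the place
    r=tool(yaw,t); w=Wr([-20,y,0])-r.apply([0,0,3]); w[2]=tcpz; return w,r
E
python3 - <<'E'
from plan import *
a,b=place(105,150,5.1,15);print(a)
c,_=place(105,72,5.1,15)
m=a.copy();m[0]=500;m[1]=180;m[2]=220
rows([(9,255,m,b),(5,255,a,b),(6,255,c+[0,0,3],b)])
E
```

```text
[551.63997096 317.68465109 150.        ]
[[255,[6.3,-25.7,4.0],[-0.001,0.0,0.003]],[255,[6.3,-25.7,4.0],[0.0,0.0,0.004]],[255,[6.2,-25.7,4.0],[-0.001,0.0,0.003]],[255,[6.0,-25.8,4.0],[-0.001,0.0,0.004]],[255,[6.0,-25.8,3.9],[-0.001,-0.001,0.003]],[255,[5.9,-25.8,4.0],[0.0,0.0,0.003]],[255,[5.8,-25.8,3.9],[-0.001,0.0,0.004]],[255,[5.8,-25.9,3.9],[-0.001,0.0,0.003]],[255,[5.6,-25.9,3.8],[-0.001,0.0,0.004]],[255,[8.7,-26.5,16.8],[0.0,0.0,0.0]]]
[[255,[8.6,-26.5,16.8],[0.0,0.0,0.0]],[255,[8.7,-26.5,16.8],[0.0,0.0,0.0]],[255,[8.7,-26.6,16.8],[0.0,0.0,0.0]],[255,[8.7,-26.5,16.9],[0.0,0.0,0.0]],[255,[-3.2,0.0,12.1],[0.0,0.0,0.0]],[255,[-3.3,0.0,12.0],[0.0,0.0,0.0]],[255,[-3.2,0.0,12.1],[0.0,0.0,0.0]],[255,[-3.3,0.0,12.1],[0.0,0.0,0.0]],[255,[-3.2,0.0,12.0],[0.0,0.0,0.0]],[255,[-3.3,0.0,12.1],[0.0,0.0,0.0]]]
end [551.6 317.7  75. ] [180.  -15.    5.1]
```

Emit:
{"api": "servo_tool", "payload": {
  "steps": [
    [255,[6.3,-25.7,4],[0,0,0.003]],
    [255,[6.3,-25.7,4],[0,0,0.003]],
    [255,[6.2,-25.7,4],[0,0,0.003]],
    [255,[6,-25.8,4],[0,0,0.004]],
    [255,[6,-25.8,3.9],[0,0,0.003]],
    [255,[5.9,-25.8,4],[0,0,0.003]],
    [255,[5.8,-25.8,3.9],[0,0,0.004]],
    [255,[5.8,-25.9,3.9],[0,0,0.003]],
    [255,[5.6,-25.9,3.8],[0,0,0.004]],
    [255,[8.7,-26.5,16.8],[0,0,0]]
  ]
}}

```text
time_s: 19.2
ee_pos: [514.2, 208.8, 208.1]
ee_rot: [-179.5, -15.3, 5.0]
force: [0.9, 1.0, -2.6]
gripper_width: 53.4
gripper_force: 50.0
```

Emit:
{"api": "servo_tool", "payload": {
  "steps": [
    [255,[8.7,-26.5,16.8],[0,0,0]],
    [255,[8.7,-26.5,16.8],[0,0,0]],
    [255,[8.7,-26.5,16.8],[0,0,0]],
    [255,[8.7,-26.5,16.8],[0,0,0]],
    [255,[-3.2,0,12],[0,0,0]],
    [255,[-3.2,0,12],[0,0,0]],
    [255,[-3.2,0,12],[0,0,0]],
    [255,[-3.2,0,12],[0,0,0]],
    [255,[-3.2,0,10],[0,0,0]],
    [255,[0,0,0],[0,0,0]]
  ]
}}

```text
time_s: 20.2
ee_pos: [551.2, 316.0, 87.8]
ee_rot: [-179.7, -14.7, 5.1]
force: [-0.3, -0.8, -1.9]
gripper_width: 53.5
gripper_force: 50.0
```

```bash
python3 - <<'E'
from plan import *
p,r=pose();print(p,r.as_euler("xyz",degrees=True),state()["gripper_width"],state()["force"])
f=cams.grab_frame("scene");cv2.imwrite("pics/s5.png",cv2.resize(f["color"][90:230,270:430,::-1],None,fx=4,fy=4,interpolation=2))
c,b=place(105,72,5.1,15)
rows([(6,255,c,b)])
E
```

```text
[551.19258132 316.01234909  87.83760187] [-179.74922445  -14.73485238    5.07574053] 53.46108612774741 [-0.26804307 -0.77804408 -1.94349914]
[[255,[-0.7,-0.2,2.7],[-0.001,0.0,0.0]],[255,[-0.8,-0.2,2.7],[-0.001,0.001,0.0]],[255,[-0.7,-0.2,2.8],[-0.001,0.0,0.0]],[255,[-0.8,-0.2,2.7],[0.0,0.001,0.0]],[255,[-0.7,-0.1,2.7],[-0.001,0.0,0.0]],[255,[-0.8,-0.2,2.7],[-0.001,0.001,0.0]],[255,[0,0,0],[0,0,0]],[255,[0,0,0],[0,0,0]],[255,[0,0,0],[0,0,0]],[255,[0,0,0],[0,0,0]]]
end [551.6 317.6  72. ] [-180.   -15.     5.1]
```

View pics/s5.png

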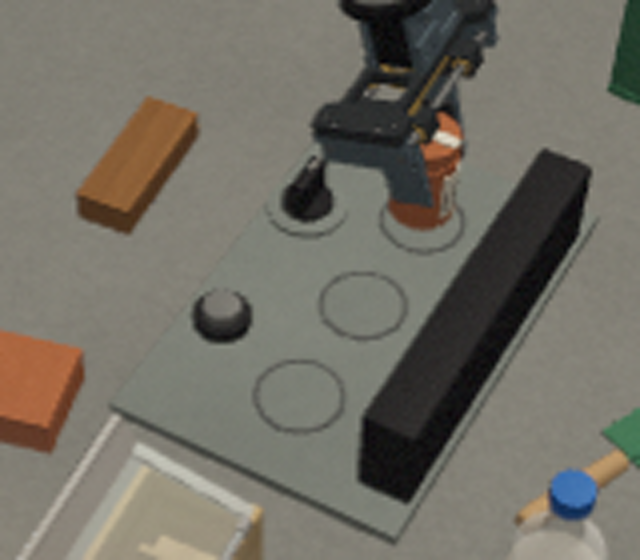

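Emit:
{"api": "servo_tool", "payload": {
  "steps": [
    [255,[-0.7,-0.2,2.7],[0,0,0]],
    [255,[-0.7,-0.2,2.7],[0,0,0]],
    [255,[-0.7,-0.2,2.7],[0,0,0]],
    [255,[-0.7,-0.2,2.7],[0,0,0]],
    [255,[-0.7,-0.2,2.7],[0,0,0]],
    [255,[-0.7,-0.2,2.7],[0,0,0]],
    [255,[0,0,0],[0,0,0]],
    [255,[0,0,0],[0,0,0]],
    [255,[0,0,0],[0,0,0]],
    [255,[0,0,0],[0,0,0]]
  ]
}}

```text
time_s: 21.25
ee_pos: [552.3, 318.5, 73.1]
ee_rot: [-179.6, -14.9, 5.1]
force: [0.3, 0.1, -1.7]
gripper_width: 53.4
gripper_force: 50.0
```

Still hanging (force −1.7 = weight); lower 2 mm more, then open and back off.

Emit:
{"api": "servo_tool", "payload": {
  "steps": [
    [255,[-0.3,0,1],[0,0,0]],
    [255,[-0.3,0,1],[0,0,0]],
    [255,[0,0,0],[0,0,0]],
    [255,[0,0,0],[0,0,0]],
    [255,[0,0,0],[0,0,0]],
    [255,[0,0,0],[0,0,0]],
    [255,[0,0,0],[0,0,0]],
    [255,[0,0,0],[0,0,0]],
    [255,[0,0,0],[0,0,0]],
    [255,[0,0,0],[0,0,0]]
  ]
}}

```text
time_s: 22.25
ee_pos: [552.2, 318.4, 70.8]
ee_rot: [-179.7, -14.9, 5.1]
force: [0.1, -0.1, -2.2]
gripper_width: 53.6
gripper_force: 50.0
```

Emit:
{"api": "servo_tool", "payload": {
  "steps": [
    [255,[-0.3,0,1],[0,0,0]],
    [255,[-0.3,0,1],[0,0,0]],
    [255,[0,0,0],[0,0,0]],
    [255,[0,0,0],[0,0,0]],
    [255,[0,0,0],[0,0,0]],
    [255,[0,0,0],[0,0,0]],
    [255,[0,0,0],[0,0,0]],
    [255,[0,0,0],[0,0,0]],
    [255,[0,0,0],[0,0,0]],
    [255,[0,0,0],[0,0,0]]
  ]
}}

```text
time_s: 23.25
ee_pos: [552.4, 318.6, 70.5]
ee_rot: [-179.6, -15.0, 5.1]
force: [-4.8, -1.1, 8.3]
gripper_width: 53.4
gripper_force: 50.0
```

Emit:
{"api": "servo_tool", "payload": {
  "steps": [
    [230,[0,0,-0.5],[0,0,0]],
    [0,[0,0,0],[0,0,0]],
    [0,[0,0,0],[0,0,0]],
    [0,[0,0,0],[0,0,0]],
    [0,[0,0,0],[0,0,0]],
    [0,[0,0,0],[0,0,0]],
    [0,[0,0,-10],[0,0,0]],
    [0,[0,0,-20],[0,0,0]],
    [0,[0,0,-35],[0,0,0]],
    [0,[0,0,-35],[0,0,0]]
  ]
}}

```text
time_s: 24.25
ee_pos: [525.8, 315.4, 167.0]
ee_rot: [-179.7, -14.9, 5.1]
force: [0.4, 0.1, 0.6]
gripper_width: 91.1
gripper_force: 0.0
```

```bash
python3 - <<'E'
from plan import *
y=-8.5
p,q=Q(-85,118,30,y);p2=p.copy();p2[2]+=90
m=np.array([470,100,230.])
rows([(5,0,[490,200,220],tool(6,22)),(9,0,p2,q),(6,0,p,q)])
print(pose()[0])
E
```

```text
!!too big 50.4211265245036 0.016062378404209012
!!too big 50.4211265245036 0.015132745950421555
!!too big 50.43708952744994 0.016062378404209012
!!too big 50.44997522298698 0.0151657508881031
!!too big 50.44095558174924 0.016062378404209012
!!too big 50.47197242034435 0.015132745950421555
!!too big 50.45829961463228 0.016062378404209012
!!too big 50.476628255064746 0.015066519173319363
!!too big 50.387101524100395 0.0161245154965971
[[0,[-6.1,22.3,-12.7],[0.0,0.025,-0.003]],[0,[-5.9,22.2,-12.9],[0.0,0.025,-0.003]],[0,[-5.7,22.3,-13.0],[0.0,0.025,-0.003]],[0,[-5.4,22.2,-13.2],[-0.001,0.025,-0.003]],[0,[-5.1,22.2,-13.2],[0.0,0.024,-0.003]],[0,[-4.4,50.2,-1.7],[0.001,0.016,-0.001]],[0,[-4.4,50.2,-1.7],[0.0,0.015,-0.002]],[0,[-4.5,50.2,-1.9],[0.001,0.016,-0.001]],[0,[-4.6,50.2,-2.0],[0.001,0.015,-0.002]],[0,[-4.5,50.2,-2.0],[0.001,0.016,-0.001]]]
[[0,[-4.7,50.2,-2.3],[0.0,0.015,-0.002]],[0,[-4.6,50.2,-2.2],[0.001,0.016,-0.001]],[0,[-4.7,50.2,-2.4],[0.001,0.015,-0.001]],[0,[-4.7,50.1,-2.6],[0.0,0.016,-0.002]],[0,[-7.5,0.0,13.0],[0.0,0.0,0.0]],[0,[-7.5,0.0,13.0],[0.0,0.0,0.0]],[0,[-7.5,0.0,13.0],[0.0,0.0,0.0]],[0,[-7.5,0.0,13.0],[0.0,0.0,0.0]],[0,[-7.5,0.0,13.0],[0.0,0.0,0.0]],[0,[-7.5,0.0,13.0],[0.0,0.0,0.0]]]
end [ 495. -254.  129.] [180.  -30.    6.8]
[525.76370604 315.36941419 167.01536129]
```

Emit:
{"api": "servo_tool", "payload": {
  "steps": [
    [0,[-6.1,22.3,-12.7],[0,0.025,-0.003]],
    [0,[-5.9,22.2,-12.9],[0,0.025,-0.003]],
    [0,[-5.7,22.3,-13],[0,0.025,-0.003]],
    [0,[-5.4,22.2,-13.2],[0,0.025,-0.003]],
    [0,[-5.1,35,-13.2],[0,0.024,-0.003]],
    [0,[-4.4,48,-1.7],[0,0.016,-0.001]],
    [0,[-4.4,48,-1.7],[0,0.015,-0.002]],
    [0,[-4.5,48,-1.9],[0,0.016,-0.001]],
    [0,[-4.6,48,-2],[0,0.015,-0.002]],
    [0,[-4.5,48,-2],[0,0.016,-0.001]]
  ]
}}

```text
time_s: 25.25
ee_pos: [493.0, -55.4, 219.4]
ee_rot: [179.8, -26.7, 6.5]
force: [0.8, 0.8, -0.1]
gripper_width: 91.3
gripper_force: 0.0
```

Emit:
{"api": "servo_tool", "payload": {
  "steps": [
    [0,[-4.7,48,-2.3],[0,0.015,-0.002]],
    [0,[-4.6,48,-2.2],[0,0.016,-0.001]],
    [0,[-4.7,48,-2.4],[0,0.015,-0.001]],
    [0,[-4.7,48,-2.6],[0,0.016,-0.002]],
    [0,[-7.5,2,8],[0,0,0]],
    [0,[-7.5,0,8],[0,0,0]],
    [0,[-7.5,0,8],[0,0,0]],
    [0,[-7.5,0,8],[0,0,0]],
    [0,[-5,0,0],[0,0,0]],
    [0,[0,0,0],[0,0,0]]
  ]
}}

```text
time_s: 26.25
ee_pos: [479.9, -250.6, 173.4]
ee_rot: [179.7, -30.0, 6.8]
force: [0.4, -0.2, 0.7]
gripper_width: 90.9
gripper_force: 0.0
```

```bash
python3 - <<'E'
from plan import *
p,r=pose();print(p,r.as_euler("xyz",degrees=True))
S=cams.grab_frame("scene");T=cams.grab_frame("top")
import pickle;pickle.dump((S,T),open("f1.pkl","wb"))
a=cv2.resize(T["color"][140:250,190:480,::-1],(800,303),interpolation=2);b=cv2.resize(S["color"][150:315,240:440,::-1],None,fx=1.8,fy=1.8,interpolation=2)
im=np.zeros((600,800,3),np.uint8);im[:303]=a;im[303:600,:360]=b
c=cv2.resize(S["color"][110:170,330:410,::-1],None,fx=5,fy=5,interpolation=2)[:297];im[303:303+c.shape[0],380:380+c.shape[1]]=c
cv2.imwrite("pics/s6.png",im)
rows([(5,0,*Q(-85,118,30,-9))])
E
```

```text
[ 479.87340706 -250.55441682  173.35555176] [179.70708873 -30.0371887    6.81431216]
[[0,[-2.1,1.0,9.2],[0.001,0.0,0.0]],[0,[-2.2,0.9,9.2],[0.001,-0.001,0.0]],[0,[-2.1,1.0,9.2],[0.002,0.0,0.0]],[0,[-2.1,1.0,9.2],[0.001,-0.001,0.001]],[0,[-2.1,1.1,9.1],[0.001,0.0,0.0]],[0,[0,0,0],[0,0,0]],[0,[0,0,0],[0,0,0]],[0,[0,0,0],[0,0,0]],[0,[0,0,0],[0,0,0]],[0,[0,0,0],[0,0,0]]]
end [ 495.  -254.5  129.1] [180.  -30.    6.8]
```

View pics/s6.png

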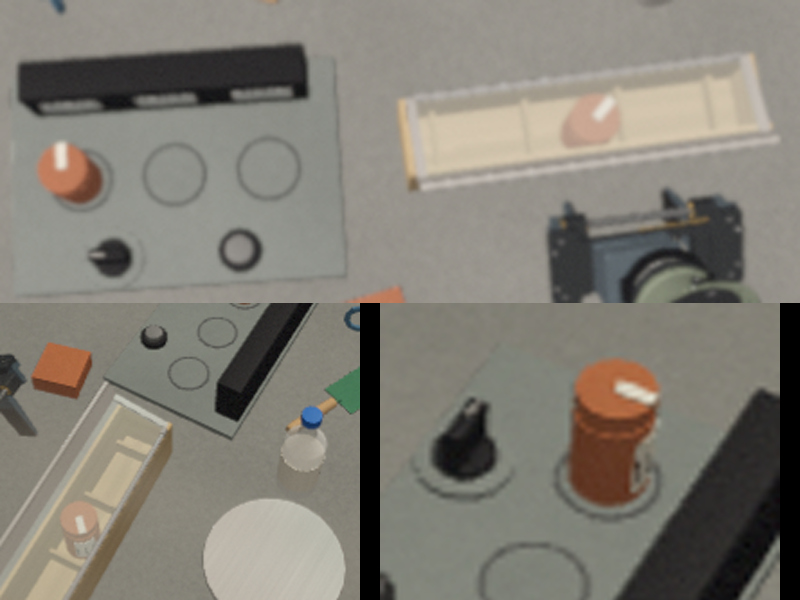

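```bash
cat > chk.py <<'E'
from plan import *
import pickle,sys
def lids(S,T,z=96):
    """terracotta blobs' top centre is found by eye; here: rib (white on lid) + lid mask at height z"""
    pass
def rr(p): 
    a=np.radians(PR[2]);d=np.array(p)[:2]-PR[:2];return np.array([np.cos(a)*d[0]+np.sin(a)*d[1],-np.sin(a)*d[0]+np.cos(a)*d[1]])
E
python3 - <<'E'
from chk import *
np.set_printoptions(precision=1,suppress=True)
S,T=pickle.load(open("f1.pkl","rb"))
t=lambda u,v:[190+u/2.7586-.5,140+v/2.7586-.5]
s=lambda u,v:[330+(u-380)/5-.5,110+(v-303)/5-.5]
p,e=tri(T,t(68,167),S,s(616,389));print(p,e,rr(p),rr(at_z(T,[t(68,167)],96)[0]),rr(at_z(S,[s(616,389)],96)[0]))
for f,a,b in((T,t(62,168),t(61,144)),(S,s(617,385),s(655,399))):
    q=at_z(f,[a,b],97);d=q[1]-q[0];print(np.degrees(np.arctan2(d[1],d[0]))-PR[2],np.linalg.norm(d))
# upright point clouds of jar A: lid top
for f in(S,T):
    v,u=np.mgrid[0:400,0:640];q=at_depth(f,np.c_[u.ravel(),v.ravel()]);l=np.array([rr(x) for x in q[(abs(q[:,0]-553)<60)&(abs(q[:,1]-318)<60)&(q[:,2]>85)]])
    print(len(l),l.mean(0),(l.min(0)+l.max(0))/2)
E
```

```text
[553.7 312.7  99.5] 0.8681024174582623 [-19.   99.9] [-18.7 100.4] [-20.1 103.5]
1.3211421792202276 25.84445014612442
1.7065638535463434 26.466741625975228
192 [-18.   99.5] [-18.8 103.8]
281 [-20.6 104.2] [-20.4 104.8]
```

Emit:
{"api": "servo_tool", "payload": {
  "steps": [
    [0,[-2.1,1,9.2],[0.001,0,0]],
    [0,[-2.1,1,9.2],[0.001,0,0]],
    [0,[-2.1,1,9.2],[0.001,0,0]],
    [0,[-2.1,1,9.2],[0.001,0,0]],
    [0,[-2.1,1,9.2],[0.001,0,0]],
    [0,[0,0,0],[0,0,0]],
    [0,[0,0,0],[0,0,0]],
    [0,[0,0,0],[0,0,0]],
    [0,[0,0,0],[0,0,0]],
    [0,[0,0,0],[0,0,0]]
  ]
}}

```text
time_s: 27.35
ee_pos: [494.9, -254.3, 128.6]
ee_rot: [179.9, -30.1, 6.8]
force: [-0.4, -0.5, 0.4]
gripper_width: 91.0
gripper_force: 0.0
```

```bash
python3 - <<'E'
from plan import *
y=-9
print(pose()[0])
rows([(4,0,*Q(-60,121,30,y))]+arc(y,16))
E
```

```text
[ 494.88276466 -254.34474677  128.5697606 ]
[[0,[5.9,0.0,2.4],[0.0,0.0,0.0]],[0,[5.8,0.1,2.4],[0.0,-0.001,0.0]],[0,[5.9,0.0,2.4],[0.001,0.0,0.0]],[0,[5.9,0.0,2.3],[0.0,0.0,0.001]],[0,[8.4,0.0,-5.5],[0.0,-0.011,0.0]],[0,[6.1,0.0,-4.6],[0.0,-0.011,0.0]],[0,[6.3,0.0,-4.2],[0.0,-0.011,0.0]],[0,[6.5,0.0,-3.8],[0.0,-0.011,0.0]],[0,[6.8,0.0,-3.5],[0.0,-0.011,0.0]],[0,[6.9,0.0,-3.0],[0.0,-0.011,0.0]]]
[[0,[7.1,0.0,-2.7],[0.0,-0.011,0.0]],[0,[7.2,0.0,-2.2],[0.0,-0.011,0.0]],[0,[7.4,0.0,-1.8],[0.0,-0.011,0.0]],[0,[7.4,0.0,-1.4],[0.0,-0.01,0.0]],[0,[7.5,0.0,-0.9],[0.0,-0.011,0.0]],[0,[7.5,0.0,-0.6],[0.0,-0.011,0.0]],[0,[7.5,0.0,0.0],[0.0,-0.011,0.0]],[0,[7.5,0.0,0.3],[0.0,-0.011,0.0]],[0,[7.5,0.0,0.8],[0.0,-0.011,0.0]],[0,[7.4,0.0,1.3],[0.0,-0.011,0.0]]]
end [ 608.1 -241.   209.1] [-180.   -20.     6.8]
```

Emit:
{"api": "servo_tool", "payload": {
  "steps": [
    [0,[5.9,0,2.4],[0,0,0]],
    [0,[5.9,0,2.4],[0,0,0]],
    [0,[5.9,0,2.4],[0,0,0]],
    [0,[5.9,0,2.4],[0,0,0]],
    [0,[8.4,0,-5.5],[0,-0.011,0]],
    [0,[6.1,0,-4.6],[0,-0.011,0]],
    [0,[6.3,0,-4.2],[0,-0.011,0]],
    [0,[6.5,0,-3.8],[0,-0.011,0]],
    [0,[6.8,0,-3.5],[0,-0.011,0]],
    [0,[6.9,0,-3],[0,-0.011,0]]
  ]
}}

```text
time_s: 28.35
ee_pos: [543.0, -247.7, 171.7]
ee_rot: [-179.9, -26.0, 6.8]
force: [-2.4, 0.2, -1.4]
gripper_width: 91.1
gripper_force: 1.6
```

Emit:
{"api": "servo_tool", "payload": {
  "steps": [
    [0,[7.1,0,-2.7],[0,-0.011,0]],
    [0,[7.2,0,-2.2],[0,-0.011,0]],
    [0,[7.4,0,-1.8],[0,-0.011,0]],
    [0,[7.4,0,-1.4],[0,-0.01,0]],
    [0,[7.5,0,-0.9],[0,-0.011,0]],
    [0,[7.5,0,-0.6],[0,-0.011,0]],
    [0,[7.5,0,0],[0,-0.011,0]],
    [0,[7.5,0,0.3],[0,-0.011,0]],
    [0,[7.5,0,0.8],[0,-0.011,0]],
    [0,[7.4,0,1.3],[0,-0.011,0]]
  ]
}}

```text
time_s: 29.35
ee_pos: [608.5, -240.3, 208.6]
ee_rot: [-180.0, -19.9, 6.8]
force: [-2.8, 1.5, 0.6]
gripper_width: 91.1
gripper_force: 1.4
```

```bash
python3 - <<'E'
from plan import *
y=-9
print(pose()[0],pose()[1].as_euler("xyz",degrees=True))
rows([(5,0,*Q(25,135,16,y)),(9,0,*Q(15.5,49,13,y))])
E
```

```text
[ 608.52655869 -240.26341081  208.63555182] [-179.98570639  -19.94367356    6.81782435]
[[0,[-4.1,0.1,10.6],[0.0,-0.014,0.0]],[0,[-3.9,0.2,10.7],[0.0,-0.014,0.0]],[0,[-3.8,0.1,10.7],[0.0,-0.013,0.0]],[0,[-3.6,0.1,10.8],[0.0,-0.014,0.0]],[0,[-3.5,0.1,10.9],[0.0,-0.014,0.0]],[0,[-3.5,0.0,8.8],[0.0,-0.006,0.0]],[0,[-3.5,0.0,8.8],[0.0,-0.006,0.0]],[0,[-3.4,0.0,8.9],[0.0,-0.005,0.0]],[0,[-3.3,0.0,8.8],[0.0,-0.006,0.0]],[0,[-3.4,0.0,8.9],[0.0,-0.006,0.0]]]
[[0,[-3.2,0.0,8.9],[0.0,-0.006,0.0]],[0,[-3.2,0.1,8.9],[0.0,-0.006,0.0]],[0,[-3.2,0.0,9.0],[0.0,-0.005,0.0]],[0,[-3.1,0.0,8.9],[0.0,-0.006,0.0]],[0,[0,0,0],[0,0,0]],[0,[0,0,0],[0,0,0]],[0,[0,0,0],[0,0,0]],[0,[0,0,0],[0,0,0]],[0,[0,0,0],[0,0,0]],[0,[0,0,0],[0,0,0]]]
end [ 599.  -242.1   66.9] [-180.   -13.     6.8]
```

Emit:
{"api": "servo_tool", "payload": {
  "steps": [
    [0,[-4.1,0.1,10.6],[0,-0.014,0]],
    [0,[-3.9,0.2,10.7],[0,-0.014,0]],
    [0,[-3.8,0.1,10.7],[0,-0.013,0]],
    [0,[-3.6,0.1,10.8],[0,-0.014,0]],
    [0,[-3.5,0.1,10.9],[0,-0.014,0]],
    [0,[-3.5,0,8.8],[0,-0.006,0]],
    [0,[-3.5,0,8.8],[0,-0.006,0]],
    [0,[-3.4,0,8.9],[0,-0.005,0]],
    [0,[-3.3,0,8.8],[0,-0.006,0]],
    [0,[-3.4,0,8.9],[0,-0.006,0]]
  ]
}}

```text
time_s: 30.35
ee_pos: [602.6, -242.1, 104.1]
ee_rot: [179.9, -14.4, 6.8]
force: [-4.4, -1.0, 1.0]
gripper_width: 91.6
gripper_force: 1.6
```

Emit:
{"api": "servo_tool", "payload": {
  "steps": [
    [0,[-3.2,0,8.9],[0,-0.006,0]],
    [0,[-3.2,0,8.9],[0,-0.006,0]],
    [0,[-3.2,0,9],[0,-0.005,0]],
    [0,[-3.1,0,9],[0,-0.006,0]],
    [0,[0,0,0],[0,0,0]],
    [0,[0,0,0],[0,0,0]],
    [0,[0,0,0],[0,0,0]],
    [0,[0,0,0],[0,0,0]],
    [0,[0,0,0],[0,0,0]],
    [0,[0,0,0],[0,0,0]]
  ]
}}

```text
time_s: 31.35
ee_pos: [598.9, -242.5, 67.1]
ee_rot: [180.0, -13.1, 6.8]
force: [-2.8, -0.4, -1.2]
gripper_width: 91.0
gripper_force: 0.0
```

```bash
python3 - <<'E'
from plan import *
f=cams.grab_frame("scene");cv2.imwrite("pics/s7.png",cv2.resize(f["color"][160:340,220:400,::-1],None,fx=3.3,fy=3.3))
E
```

```text
(no output)
```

View pics/s7.png

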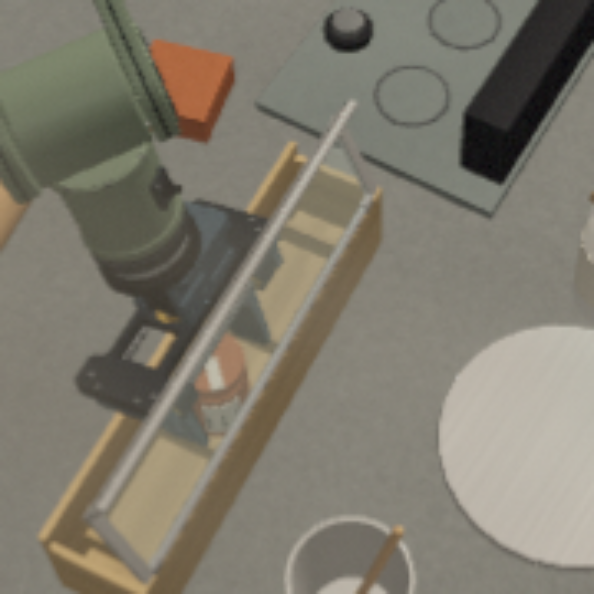

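Emit:
{"api": "servo_tool", "payload": {
  "steps": [
    [255,[0,0,0],[0,0,0]],
    [255,[0,0,0],[0,0,0]],
    [255,[0,0,0],[0,0,0]],
    [255,[0,0,0],[0,0,0]],
    [255,[0,0,0],[0,0,0]],
    [255,[0,0,0],[0,0,0]],
    [255,[0,0,0],[0,0,0]],
    [255,[0,0,0],[0,0,0]],
    [255,[0,0,0],[0,0,0]],
    [255,[0,0,0],[0,0,0]]
  ],
  "squeeze": 50
}}

```text
time_s: 32.4
ee_pos: [598.9, -242.6, 66.9]
ee_rot: [180.0, -13.1, 6.8]
force: [-3.8, -1.0, 0.2]
gripper_width: 53.2
gripper_force: 50.0
```

```bash
python3 - <<'E'
from plan import *
p,r=pose();print(p,state()["gripper_width"])
rows([(10,255,p+[2,0,110],None),(5,255,p+[-15,2,180],None),(5,255,p+[-130,30,185],None)])
E
```

```text
[ 598.92835727 -242.59749789   66.92936085] 53.17800377983245
[[255,[2.7,0.0,-10.7],[0.0,0.0,0.0]],[255,[2.7,0.1,-10.6],[0.0,0.0,0.0]],[255,[2.7,0.0,-10.7],[0.0,0.0,0.0]],[255,[2.7,0.0,-10.7],[0.0,0.0,0.0]],[255,[2.6,0.1,-10.6],[0.0,0.0,0.0]],[255,[2.7,0.0,-10.7],[0.0,0.0,0.0]],[255,[2.7,0.0,-10.7],[0.0,0.0,0.0]],[255,[2.7,0.1,-10.6],[0.0,0.0,0.0]],[255,[2.7,0.0,-10.7],[0.0,0.0,0.0]],[255,[2.7,0.0,-10.7],[0.0,0.0,0.0]]]
[[255,[-0.1,-0.8,-14.4],[0.0,0.0,0.0]],[255,[0.0,-0.8,-14.4],[0.0,0.0,0.0]],[255,[-0.1,-0.8,-14.4],[0.0,0.0,0.0]],[255,[-0.1,-0.8,-14.3],[0.0,0.0,0.0]],[255,[-0.1,-0.7,-14.4],[0.0,0.0,0.0]],[255,[-21.4,-8.3,-6.0],[0.0,0.0,0.0]],[255,[-21.3,-8.3,-6.0],[0.0,0.0,0.0]],[255,[-21.4,-8.3,-6.0],[0.0,0.0,0.0]],[255,[-21.3,-8.3,-6.1],[0.0,0.0,0.0]],[255,[-21.4,-8.3,-6.0],[0.0,0.0,0.0]]]
end [ 468.9 -212.6  251.9] [180.  -13.1   6.8]
```

Emit:
{"api": "servo_tool", "payload": {
  "steps": [
    [255,[2.7,0,-10.7],[0,0,0]],
    [255,[2.7,0,-10.7],[0,0,0]],
    [255,[2.7,0,-10.7],[0,0,0]],
    [255,[2.7,0,-10.7],[0,0,0]],
    [255,[2.7,0,-10.7],[0,0,0]],
    [255,[2.7,0,-10.7],[0,0,0]],
    [255,[2.7,0,-10.7],[0,0,0]],
    [255,[2.7,0,-10.7],[0,0,0]],
    [255,[2.7,0,-10.7],[0,0,0]],
    [255,[2.7,0,-10.7],[0,0,0]]
  ]
}}

```text
time_s: 33.4
ee_pos: [601.1, -242.3, 178.4]
ee_rot: [180.0, -13.1, 6.8]
force: [-2.6, 0.4, -4.2]
gripper_width: 53.2
gripper_force: 50.0
```

Emit:
{"api": "servo_tool", "payload": {
  "steps": [
    [255,[0,-0.8,-14.4],[0,0,0]],
    [255,[0,-0.8,-14.4],[0,0,0]],
    [255,[0,-0.8,-14.4],[0,0,0]],
    [255,[0,-0.8,-14.4],[0,0,0]],
    [255,[0,-0.8,-14.4],[0,0,0]],
    [255,[-21.4,-8.3,-6],[0,0,0]],
    [255,[-21.4,-8.3,-6],[0,0,0]],
    [255,[-21.4,-8.3,-6],[0,0,0]],
    [255,[-21.4,-8.3,-6],[0,0,0]],
    [255,[-21.4,-8.3,-6],[0,0,0]]
  ]
}}

```text
time_s: 34.4
ee_pos: [469.4, -212.1, 254.0]
ee_rot: [179.9, -13.3, 6.8]
force: [-0.7, -0.7, -3.0]
gripper_width: 53.6
gripper_force: 50.0
```

```bash
python3 - <<'E'
from plan import *
p,r=pose();print(p,r.as_euler("xyz",degrees=True),state()["gripper_width"])
# jar yaw vs tool yaw: jar -33.4 at tool 6.8; target reader 2.9 -> rotate by +36.3 about vertical
yaw=6.8+36.3;t=13
a,b=place(-105,150,yaw,t);print(a)
m=np.array([480,60,235.])
f=cams.grab_frame("scene");cv2.imwrite("pics/s8.png",cv2.resize(f["color"][100:340,200:440,::-1],None,fx=2.4,fy=2.4))
rows([(8,255,[490,-20,230],tool(yaw,t)),(5,255,a,b),(5,255,a-[0,0,62],b),(2,255,None,None)])
E
```

```text
[ 469.43109763 -212.05236091  254.02826785] [179.86954324 -13.33501755   6.81430227] 53.55094513037937
[562.54511924 107.56149923 150.        ]
[[255,[5.0,-23.3,4.2],[0.018,0.0,-0.077]],[255,[6.8,-22.8,4.6],[0.018,0.0,-0.077]],[255,[8.6,-22.1,5.1],[0.018,-0.001,-0.077]],[255,[10.2,-21.2,5.4],[0.018,0.0,-0.077]],[255,[11.8,-20.4,5.8],[0.017,0.0,-0.078]],[255,[13.3,-19.2,6.1],[0.018,0.0,-0.077]],[255,[14.8,-18.0,6.5],[0.018,0.0,-0.077]],[255,[16.2,-16.8,6.7],[0.018,-0.001,-0.077]],[255,[23.7,-8.7,21.9],[0.0,0.0,0.0]],[255,[23.7,-8.7,21.9],[0.0,0.0,0.0]]]
[[255,[23.7,-8.7,21.9],[0.0,0.0,0.0]],[255,[23.7,-8.8,21.9],[0.0,0.0,0.0]],[255,[23.7,-8.7,21.8],[0.0,0.0,0.0]],[255,[-2.8,0.0,12.1],[0.0,0.0,0.0]],[255,[-2.7,0.0,12.1],[0.0,0.0,0.0]],[255,[-2.8,0.0,12.1],[0.0,0.0,0.0]],[255,[-2.8,0.0,12.1],[0.0,0.0,0.0]],[255,[-2.8,0.0,12.1],[0.0,0.0,0.0]],[255,[0.0,0.0,0.0],[0.0,0.0,0.0]],[255,[0.0,0.0,0.0],[0.0,0.0,0.0]]]
end [562.5 107.6  88. ] [180.  -13.   43.1]
```

View pics/s8.png

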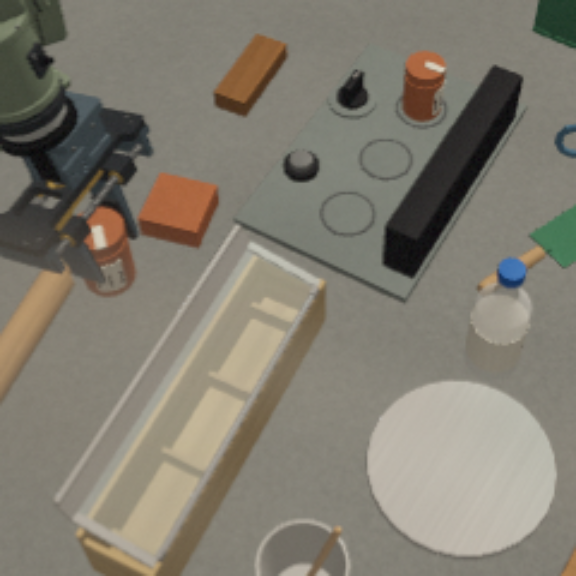

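Emit:
{"api": "servo_tool", "payload": {
  "steps": [
    [255,[5,-23.3,4.2],[0.018,0,-0.077]],
    [255,[6.8,-22.8,4.6],[0.018,0,-0.077]],
    [255,[8.6,-22.1,5.1],[0.018,0,-0.077]],
    [255,[10.2,-21.2,5.4],[0.018,0,-0.077]],
    [255,[11.8,-20.4,5.8],[0.018,0,-0.077]],
    [255,[13.3,-19.2,6.1],[0.018,0,-0.077]],
    [255,[14.8,-18,6.5],[0.018,0,-0.077]],
    [255,[16.2,-16.8,6.7],[0.018,0,-0.077]],
    [255,[23.7,-8.7,21.9],[0,0,0]],
    [255,[23.7,-8.7,21.9],[0,0,0]]
  ]
}}

```text
time_s: 35.45
ee_pos: [524.9, 30.8, 198.5]
ee_rot: [179.8, -13.4, 43.0]
force: [1.0, -0.7, -2.7]
gripper_width: 53.2
gripper_force: 50.0
```

Emit:
{"api": "servo_tool", "payload": {
  "steps": [
    [255,[23.7,-8.7,21.9],[0,0,0]],
    [255,[23.7,-8.7,21.9],[0,0,0]],
    [255,[23.7,-8.7,21.9],[0,0,0]],
    [255,[-2.8,0,12],[0,0,0]],
    [255,[-2.8,0,12],[0,0,0]],
    [255,[-2.8,0,12],[0,0,0]],
    [255,[-2.8,0,12],[0,0,0]],
    [255,[-2.8,0,12],[0,0,0]],
    [255,[0,0,0],[0,0,0]],
    [255,[0,0,0],[0,0,0]]
  ]
}}

```text
time_s: 36.45
ee_pos: [566.3, 105.9, 87.0]
ee_rot: [-180.0, -13.1, 43.0]
force: [-0.5, -0.1, -1.7]
gripper_width: 53.4
gripper_force: 50.0
```

```bash
python3 - <<'E'
from plan import *
p,r=pose();print(p,r.as_euler("xyz",degrees=True),state()["gripper_width"],state()["force"])
c,b=place(-105,74,43.1,13)
rows([(7,255,c,b)])
E
```

```text
[566.25763053 105.85711442  87.0356583 ] [-179.96474916  -13.08483164   43.00552817] 53.42315559897886 [-0.49687447 -0.08485179 -1.65026752]
[[255,[-0.6,-0.5,1.8],[0.0,0.0,0.0]],[255,[-0.7,-0.6,1.7],[0.0,0.0,0.0]],[255,[-0.6,-0.5,1.8],[0.0,-0.001,-0.001]],[255,[-0.6,-0.6,1.8],[0.0,0.0,0.0]],[255,[-0.7,-0.5,1.7],[0.0,0.0,0.0]],[255,[-0.6,-0.5,1.8],[0.0,0.0,0.0]],[255,[-0.7,-0.6,1.8],[0.0,0.0,-0.001]],[255,[0,0,0],[0,0,0]],[255,[0,0,0],[0,0,0]],[255,[0,0,0],[0,0,0]]]
end [562.5 107.6  73.9] [-180.   -13.    43.1]
```

Emit:
{"api": "servo_tool", "payload": {
  "steps": [
    [255,[-0.6,-0.5,1.8],[0,0,0]],
    [255,[-0.7,-0.6,1.7],[0,0,0]],
    [255,[-0.6,-0.5,1.8],[0,0,0]],
    [255,[-0.6,-0.6,1.8],[0,0,0]],
    [255,[-0.7,-0.5,1.7],[0,0,0]],
    [255,[-0.6,-0.5,1.8],[0,0,0]],
    [255,[-0.7,-0.6,1.8],[0,0,0]],
    [255,[0,0,0],[0,0,0]],
    [255,[0,0,0],[0,0,0]],
    [255,[0,0,0],[0,0,0]]
  ]
}}

```text
time_s: 37.45
ee_pos: [562.6, 107.9, 74.2]
ee_rot: [-180.0, -13.1, 43.0]
force: [-0.2, -0.3, -1.9]
gripper_width: 53.4
gripper_force: 50.0
```

Emit:
{"api": "servo_tool", "payload": {
  "steps": [
    [255,[-0.2,0,1],[0,0,0]],
    [255,[0,0,0],[0,0,0]],
    [255,[0,0,0],[0,0,0]],
    [255,[0,0,0],[0,0,0]],
    [255,[0,0,0],[0,0,0]],
    [255,[0,0,0],[0,0,0]],
    [255,[0,0,0],[0,0,0]],
    [255,[0,0,0],[0,0,0]],
    [255,[0,0,0],[0,0,0]],
    [255,[0,0,0],[0,0,0]]
  ]
}}

```text
time_s: 38.45
ee_pos: [562.5, 107.9, 73.1]
ee_rot: [-180.0, -13.1, 43.0]
force: [0.4, 0.5, -2.8]
gripper_width: 53.4
gripper_force: 50.0
```

Emit:
{"api": "servo_tool", "payload": {
  "steps": [
    [255,[-0.2,0,1],[0,0,0]],
    [255,[-0.2,0,0.7],[0,0,0]],
    [255,[0,0,0],[0,0,0]],
    [255,[0,0,0],[0,0,0]],
    [255,[0,0,0],[0,0,0]],
    [255,[0,0,0],[0,0,0]],
    [255,[0,0,0],[0,0,0]],
    [255,[0,0,0],[0,0,0]],
    [255,[0,0,0],[0,0,0]],
    [255,[0,0,0],[0,0,0]]
  ]
}}

```text
time_s: 39.45
ee_pos: [562.6, 107.9, 72.9]
ee_rot: [-180.0, -13.2, 43.1]
force: [-3.7, -2.2, 8.7]
gripper_width: 53.4
gripper_force: 50.0
```

Emit:
{"api": "servo_tool", "payload": {
  "steps": [
    [230,[0,0,-0.5],[0,0,0]],
    [0,[0,0,0],[0,0,0]],
    [0,[0,0,0],[0,0,0]],
    [0,[0,0,0],[0,0,0]],
    [0,[0,0,0],[0,0,0]],
    [0,[0,0,0],[0,0,0]],
    [0,[0,0,-10],[0,0,0]],
    [0,[0,0,-20],[0,0,0]],
    [0,[0,0,-35],[0,0,0]],
    [0,[0,0,-35],[0,0,0]]
  ]
}}

```text
time_s: 40.45
ee_pos: [545.3, 92.0, 170.4]
ee_rot: [-179.9, -13.0, 43.0]
force: [1.4, 0.2, 0.1]
gripper_width: 91.2
gripper_force: 0.0
```

```bash
python3 - <<'E'
from plan import *
print(pose()[0])
rows([(5,0,[400,60,230],tool(60,0)),(5,255,[380,40,230],tool(60,0))])
E
```

```text
[545.28778172  92.04514931 170.41100702]
[[0,[-22.3,-15.2,-17.4],[0.007,-0.045,-0.059]],[0,[-22.0,-16.6,-16.2],[0.006,-0.045,-0.059]],[0,[-21.8,-17.9,-15.2],[0.007,-0.046,-0.059]],[0,[-21.4,-19.4,-14.1],[0.006,-0.045,-0.059]],[0,[-20.7,-20.7,-13.0],[0.007,-0.045,-0.059]],[255,[-5.5,-1.5,0.0],[0.0,0.0,0.0]],[255,[-5.4,-1.4,0.0],[0.0,0.0,0.0]],[255,[-5.5,-1.5,0.0],[0.0,0.0,0.0]],[255,[-5.5,-1.4,0.0],[0.0,0.0,0.0]],[255,[-5.4,-1.5,0.0],[0.0,0.0,0.0]]]
end [380.  40. 230.] [-180.   -0.   60.]
```

Emit:
{"api": "servo_tool", "payload": {
  "steps": [
    [0,[-22.3,-15.2,-17.4],[0.007,-0.045,-0.059]],
    [0,[-22,-16.6,-16.2],[0.006,-0.045,-0.059]],
    [0,[-21.8,-17.9,-15.2],[0.007,-0.046,-0.059]],
    [0,[-21.4,-19.4,-14.1],[0.006,-0.045,-0.059]],
    [0,[-20.7,-20.7,-13],[0.007,-0.045,-0.059]],
    [255,[-5.5,-1.5,0],[0,0,0]],
    [255,[-5.5,-1.5,0],[0,0,0]],
    [255,[-5.5,-1.5,0],[0,0,0]],
    [255,[-5.5,-1.5,0],[0,0,0]],
    [255,[-5.5,-1.5,0],[0,0,0]]
  ]
}}

```text
time_s: 41.45
ee_pos: [380.2, 39.7, 228.2]
ee_rot: [-180.0, -0.0, 60.0]
force: [-0.0, 0.8, 0.3]
gripper_width: 53.7
gripper_force: 0.0
```

```bash
cat > look.py <<'E'
from chk import *
name=sys.argv[1]
S=cams.grab_frame("scene");T=cams.grab_frame("top");pickle.dump((S,T),open("f2.pkl","wb"))
im=np.zeros((600,800,3),np.uint8)
a=cv2.resize(T["color"][145:250,190:330,::-1],None,fx=4,fy=4,interpolation=2)[:300,:560];im[:300,:a.shape[1]]=a
b=cv2.resize(S["color"][110:210,300:430,::-1],None,fx=3,fy=3,interpolation=2);im[300:600,:390]=b
c=cv2.resize(S["color"][160:350,220:440,::-1],None,fx=1.5,fy=1.5,interpolation=2);im[300:300+c.shape[0],400:400+c.shape[1]]=c
cv2.imwrite(f"pics/{name}.png",im)
E
python3 look.py s9; python3 -c "
from plan import *
rows([(6,255,Wr([-110,-70,85]),tool(60))])"
```

```text
[[255,[21.9,5.0,23.9],[0.0,0.0,0.0]],[255,[21.9,4.9,23.9],[0.0,0.0,0.0]],[255,[21.8,5.0,23.9],[0.0,0.0,0.0]],[255,[21.9,5.0,23.9],[0.0,0.0,0.0]],[255,[21.9,5.0,23.9],[0.0,0.0,-0.001]],[255,[21.9,5.0,23.8],[0.0,0.0,0.0]],[255,[0,0,0],[0,0,0]],[255,[0,0,0],[0,0,0]],[255,[0,0,0],[0,0,0]],[255,[0,0,0],[0,0,0]]]
end [471.4 138.4  85. ] [-180.   -0.   60.]
```

View pics/s9.png

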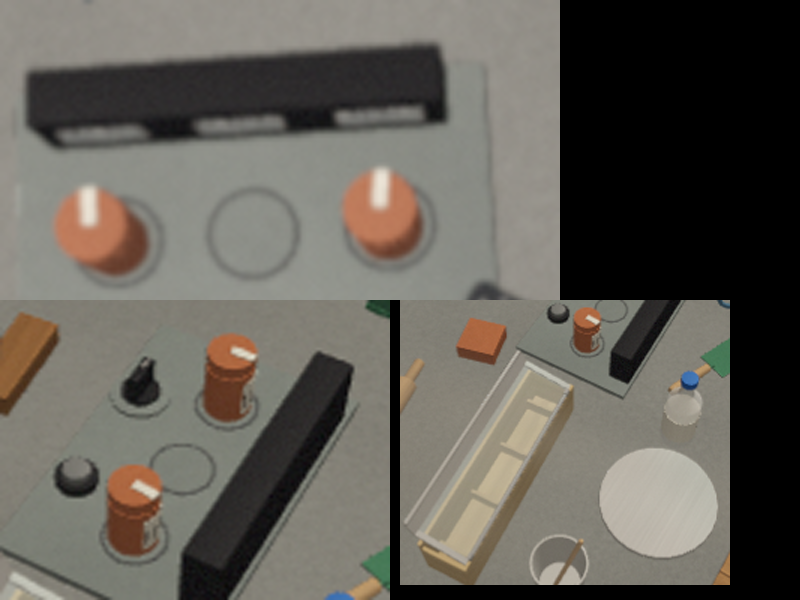

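```bash
cat > num.py <<'E'
from chk import *
np.set_printoptions(precision=1,suppress=True)
S=cams.grab_frame("scene");T=cams.grab_frame("top")
for f in(S,T):
    v,u=np.mgrid[0:400,0:640];q=at_depth(f,np.c_[u.ravel(),v.ravel()]);col=f["color"].reshape(-1,3).astype(int)
    for y in(-105,105):
        w=Wr([-20,y,0]);m=(np.hypot(*(q[:,:2]-w[:2]).T)<50)&(q[:,2]>88)
        l=np.array([rr(x) for x in q[m]]);wh=np.array([rr(x) for x in q[m&(col.min(1)>150)]])
        d=wh.mean(0)-(l.min(0)+l.max(0))/2
        print(y,len(l),l.mean(0),(l.min(0)+l.max(0))/2,"rib",len(wh),"dir",np.degrees(np.arctan2(d[1],d[0])))
E
python3 num.py
```

```text
-105 224 [ -19.3 -110.4] [ -20.5 -109.2] rib 24 dir 2.930848523137396
105 181 [-18.2 100.5] [-18.8 103.4] rib 18 dir 3.2335344463030165
-105 270 [ -20.9 -104.8] [ -20.4 -104.8] rib 39 dir -4.466612915442866
105 273 [-20.3 104.6] [-20.6 105.2] rib 37 dir 10.457699022947711
```

Emit:
{"api": "servo_tool", "payload": {
  "steps": [
    [255,[21.9,5,23.9],[0,0,0]],
    [255,[21.9,5,23.9],[0,0,0]],
    [255,[21.9,5,23.9],[0,0,0]],
    [255,[21.9,5,23.9],[0,0,0]],
    [255,[21.9,5,23.9],[0,0,0]],
    [255,[21.9,5,23.9],[0,0,0]],
    [255,[0,0,0],[0,0,0]],
    [255,[0,0,0],[0,0,0]],
    [255,[0,0,0],[0,0,0]],
    [255,[0,0,0],[0,0,0]]
  ]
}}

```text
time_s: 42.65
ee_pos: [472.1, 138.7, 86.5]
ee_rot: [179.9, -0.1, 60.0]
force: [0.1, -0.0, 0.8]
gripper_width: 0.4
gripper_force: 0.0
```

Emit:
{"api": "servo_tool", "payload": {
  "steps": [
    [255,[0,0,8],[0,0,0]],
    [255,[0,0,8],[0,0,0]],
    [255,[0,0,6],[0,0,0]],
    [255,[0,0,3],[0,0,0]],
    [255,[0,0,3],[0,0,0]],
    [255,[0,0,2],[0,0,0]],
    [255,[0,0,2],[0,0,0]],
    [255,[0,0,2],[0,0,0]],
    [255,[0,0,0],[0,0,0]],
    [255,[0,0,0],[0,0,0]]
  ]
}}

```text
time_s: 43.65
ee_pos: [471.9, 139.1, 51.6]
ee_rot: [180.0, -0.0, 60.0]
force: [-1.9, -0.9, 4.4]
gripper_width: 0.4
gripper_force: 2.0
```

Spring force is felt (4.4 N); press on towards the stop.

Emit:
{"api": "servo_tool", "payload": {
  "steps": [
    [255,[0,0,1],[0,0,0]],
    [255,[0,0,1],[0,0,0]],
    [255,[0,0,1],[0,0,0]],
    [255,[0,0,1],[0,0,0]],
    [255,[0,0,0],[0,0,0]],
    [255,[0,0,0],[0,0,0]],
    [255,[0,0,0],[0,0,0]],
    [255,[0,0,0],[0,0,0]],
    [255,[0,0,0],[0,0,0]],
    [255,[0,0,0],[0,0,0]]
  ]
}}

```text
time_s: 44.65
ee_pos: [472.0, 139.1, 49.9]
ee_rot: [179.9, -0.1, 60.0]
force: [-7.6, -2.4, 26.5]
gripper_width: 0.6
gripper_force: 13.0
```

Emit:
{"api": "servo_tool", "payload": {
  "steps": [
    [255,[0,0,-3],[0,0,0]],
    [255,[0,0,-5],[0,0,0]],
    [255,[0,0,-10],[0,0,0]],
    [255,[0,0,-20],[0,0,0]],
    [255,[0,0,-35],[0,0,0]],
    [255,[0,0,-40],[0,0,0]],
    [255,[-25,-10,-30],[0,0,0]],
    [255,[-25,-10,-20],[0,0,0]],
    [255,[-25,-10,0],[0,0,0]],
    [255,[0,0,0],[0,0,0]]
  ]
}}

```text
time_s: 45.65
ee_pos: [406.4, 87.9, 211.1]
ee_rot: [179.9, -0.0, 60.0]
force: [0.4, 0.8, 0.1]
gripper_width: 0.3
gripper_force: 0.0
```

```bash
python3 num.py; python3 look.py s10
```

```text
-105 228 [ -19.  -110.6] [ -19.8 -109.1] rib 24 dir 3.8711258789695755
105 185 [-18.2  99.9] [-18.6 102.2] rib 19 dir 9.117645384305067
-105 271 [ -21.  -104.7] [ -20.3 -104.8] rib 39 dir -4.847065638460076
105 273 [-20.3 104.5] [-20.5 104.8] rib 38 dir 11.561349523280342
```

View pics/s10.png

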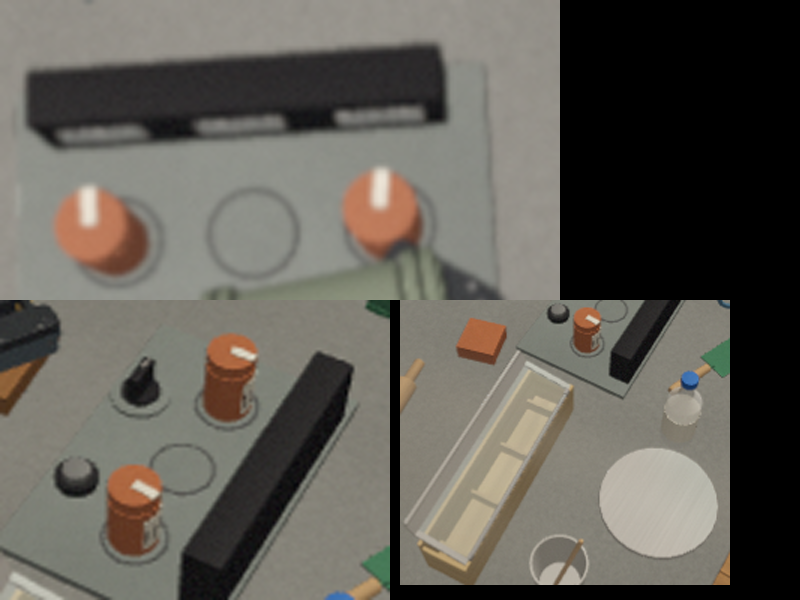

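The picture shows both jars upright on their rings with labels facing the scanner, the knob turned, the button out again, the flap shut and the bin empty.

```bash
python3 -c "
from workcell import ticket
print(ticket.job_done())"
```

```text
the job is handed in; nothing more can be done
None
```

I handed the job in after 46 s with the reader on, both jars (only two were in the bin) upright, let go and facing the scanner on places 1 and 3, the button pressed and out again, and the flap shut; no verdict came back.

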